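# Load and start the nozzle steriliser

### The job

Raise the steriliser's lid past its balance point so that the struts hold it fully open, and if a clean white nozzle was left inside, take it out first and put it on the drying mat (one that is there already stays there). Then put every steel piping nozzle that stands to the right of the chest into the chest, shut the lid, and only after that open the inlet valve until the pointed end of its lever lines up with the raised fin of the index ring. Leave the timer and the marker where they are.

Things in the scene. Friction and masses are not known exactly. Their poses are not given: they have to be found in the camera images.
- chest: steriliser chest, fixed to the table: open steel box 200 (x) x 240 (y) x 68 mm high, walls and floor 8 mm thick, so 184 x 224 mm inside; origin at the centre of its underside, x towards the hinged back wall, z up. On its left (+y) side an inlet pipe carries the valve, 200 mm from the origin along +y
- chest_hinge (a point): the middle of the lid's hinge line, which runs along the chest's y on top of the back wall, 68 mm above the table
- chest_lid (a joint): lid angle (rad): 0 shut, 1.55 fully open (stop, upright). It weighs 0.8 kg, is damped (0.35 N m s), and balances at about 0.8: below that it sinks shut slowly, beyond it the gas struts raise it to the stop and hold it there. It takes about 1 N at the handle to raise it and 3 N to pull it down from the stop. 14 mm thick, 246 mm wide; shut, its top is 83 mm above the table; open, it stands above the back wall
- lid_handle (a point): middle of the lid's handle: a round bar 12 mm thick, 120 mm long along the chest's y, standing 45 mm clear of the front edge in the plane of the lid (a 33 mm gap), 251 mm from the hinge line and 8 mm above it when shut. Can be pinched from above, front to back, with the gripper kept upright while the bar turns between the fingers
- valve_lever (a point): middle of the valve's black lever, on its vertical turning axis, 118 mm above the table: a bar 12 mm wide, 20 mm high, 62 mm long, with a hub 26 mm across and 20 mm high in the middle; grip the hub or the bar across it, from above. Its pointed end looks along its own -x
- valve (a joint): valve opening (rad): 0 shut (pointed end along the chest's -x, to the robot), grows clockwise seen from above, 1.57 full open. Stiff (about 0.05 N m), stays where it is left
- index_ring: flat aluminium ring 92 mm across fixed round the valve neck below the lever, top of the plate 78 mm above the table, with one fin raised 8 mm above the plate that stands out at its rim, reaching 60 mm from the axis, along its own -x: the wanted opening. The valve is right when the lever's pointed end is over the fin; its joint value is then the ring's clockwise turn from the chest's yaw (0.6 to 1.25). The ring does not move
- drying_mat: grey ribbed drying mat fixed on the table, 160 (x) x 100 (y) x 4 mm; origin at the centre of its underside
- timer: bystander: white kitchen timer 70 x 64 x 19 mm lying among the tools; origin at the centre of its underside
- marker: bystander: marker pen 17 x 142 x 17 mm lying behind the tools, long along its y; origin at the centre of its underside
- piping_nozzle_4_mid (a point): steel piping nozzle, same as piping_nozzle_1, z along its axis; stands on the table to the right of the chest, or is absent
- piping_nozzle_2_mid (a point): steel piping nozzle, a cone 32 mm wide at the foot, about 7 mm at the tip (18 mm half-way up), 40 mm high; mid-point 20 mm above the foot, z along its axis; stands on the table to the right of the chest, or is absent
- piping_nozzle_0_mid (a point): steel piping nozzle, a cone 32 mm wide at the foot, about 10 mm at the tip, 42 mm high; mid-point 21 mm above the foot, z along its axis; stands on the table to the right of the chest, or is absent
- piping_nozzle_1_mid (a point): steel piping nozzle, a cone 36 mm wide at the foot, about 15 mm at the tip, 46 mm high; mid-point 23 mm above the foot, z along its axis; stands on the table to the right of the chest, or is absent
- piping_nozzle_3_mid (a point): steel piping nozzle, a cone 39 mm wide at the foot, about 18 mm at the tip, 50 mm high; mid-point 25 mm above the foot, z along its axis; stands on the table to the right of the chest, or is absent
- white_nozzle_a_mid (a point): clean white stepped nozzle, 48 mm across the collar at the foot, narrower above, 52 mm high; mid-point 26 mm above its foot. At some starts it stands in the closed chest, at others it is absent
- white_nozzle_b_mid (a point): clean white stepped nozzle, 48 mm across the collar at the foot, narrower above, 52 mm high; mid-point 26 mm above its foot. At some starts it stands on the far end (+x) of the drying mat and stays there, at others it is absent
There are look-alikes about, which are no part of the job. Leave any purple look-alike of the part that bears white_nozzle_b_mid alone.

How it is judged:
By the outcome, as a careful person would: the job done as asked, in the order asked, and still so for the second after the job is handed in, with the robot touching nothing.
Of piping_nozzle_4, piping_nozzle_2, piping_nozzle_0, piping_nozzle_1, piping_nozzle_3 only 4 to 5 are there at a start; the rules pass over those that are not, and their reading is None.
Of white_nozzle_a, white_nozzle_b only 1 to 2 are there at a start; the rules pass over those that are not, and their reading is None.
At some moment in a run one of piping_nozzle_4, piping_nozzle_2, piping_nozzle_0, piping_nozzle_1, piping_nozzle_3 may be knocked a few centimetres aside while the robot is not near it.
Once in a run the grip may slacken for a moment while it holds something.
It also fails if it takes over 210 s, if anything falls off the work surface, if the arm or the gripper's body presses on something with over 40 N, if the wrist force passes 120 N, or if a joint passes its speed limit or range.

### The arm

A 6-joint arm with a two-finger parallel gripper is mounted at the origin on a cart in front of the work surface, level with it; the furniture and walls round the work are solid. World frame = base frame: x ahead of the robot, y to its left, z up, the work surface at z = 0. Lengths are in mm, angles in degrees, forces in N, time in s.
With the tool pointing down it reaches from about 250 to 850 mm from the base axis. Payload 12.5 kg.
Tool frame: the origin (TCP) lies on the centre line of the jaws, within the pads' length; the fingertips stand 8 mm ahead of it and the grasp point (between the pads) lies 11 mm behind it; z points along the fingers, y is the direction in which the jaws open and shut (so a half turn about z gives the same grasp; the last joint's range is limited). The gripper opens to 93 mm and grips with 3 to 60 N. Pads are 15 mm wide; open, the fingers measure 128 mm over their backs; the gripper's body (75 mm by 188 mm) begins 65 mm behind the grasp point.
Start: joints at [-69.305, 20.094, 94.641, -0, 65.266, -4.847], TCP at [237.165, -496.223, 226.633] pointing down, gripper open.
Joint ranges: [-157.81, 157.81], [-45, 120.19], [0.68, 151.7], [-89.99, 269.99], [4.06, 180], [-164.3, 164.3]. Speed limits (degrees/s): [127.2, 127.2, 159.86, 180, 180, 180].

### API

Orientations are given as [roll, pitch, yaw] about the fixed x, y, z axes, in that order (R = Rz(yaw) Ry(pitch) Rx(roll)).
In Python, from cell import arm, viewer gives the robot as it stands. The module is installed in compiled form; this text tells all that it offers.
- The arm moves only by the tool arm_command, never from a script. Its argument "increments" is a list that holds one entry, the list of rows, each a list of 7 numbers: the finger opening in m, from 0 to 0.093, then the shift along the world's x, y, z in m, then the turn, a rotation vector about the world's x, y, z in rad. A call has 1 to 8 rows; each row is the pose to reach, as a shift and turn from the pose commanded when the call began; what a row does not reach only later rows make up. A row lasts 1/10 s, in which the tool goes at most 50 mm and 8.59 degrees, less where a joint would pass 70% of its speed; a pose out of reach is approached as far as the arm can. A call with a gripper value outside its range is refused whole. The fingers move at their own pace and stop on an object; "newtons" is the grip in N (left out, the last holds). Time passes only in rows, so rows that repeat a pose let the fingers close. It gives the time, the measured TCP pose, the force and the opening at its end, in the units of the state.
- arm.state(): the state, without advancing time (a new reading comes with each control period).
- viewer.snapshot(name): name is "scene" or "top"; returns the picture (400x640x3 uint8, red, green, blue); there is no depth.
- viewer.camera_info(name): a dict with "fx", "fy", "cx", "cy" (pixels), "xyz" and "orientation" of the camera in the world. Camera axes: x right, y down, z forward; pixel columns grow to the right and rows downward; lengths in mm; the calibration is good to about 2 mm. A picture is of the moment at which its call begins. camera_info takes no time and is no camera call.
- arm.hand_in(): hands the job in, once; it reports no verdict.
The state is a dict: "time": time; "joint_positions": joint angles; "joint_velocities": joint speeds; "joint_efforts": joint torques, N m; "ee_pos": TCP position; "tcp_rot": TCP orientation; "contact_force": force on the tool from outside, world axes, zero at the start; "ft_torque": the same for the moment, N m; "finger_gap": finger opening in mm.
Only numpy, scipy, OpenCV 4.12 (cv2) and the standard library are available. Lean on these libraries where they do the work, as an engineer would, in place of code of your own. Each camera call takes 0.05 s, during which the arm holds its last target. There are 200 camera calls.

## Working session

There is one attempt and no reset: what is moved stays moved. The work goes in short steps, Python scripts to look and compute and a tool call to move; the robot and the scene stay as the last step left them, time stands still between calls to the robot, and variables do not carry over. Pictures are saved under pics/ and viewed, about 12 in all and at most 16, crops included, and the job is handed in when it is done.

Besides the shell and the picture viewer there is one more tool, called after "Request:" as name([rows], argument=value, ...), one row to a line, values as JSON. arm_command: Moves the arm, as the interface text tells. Its arguments: {"type":"object","properties":{"increments":{"type":"array","items":{"type":"array","items":{"type":"array","items":{"type":"number"}}}},"newtons":{"type":"number"}},"required":["increments"]}

```bash
mkdir -p pics; cat > h.py <<'E'
import numpy as np, cv2
from scipy.spatial.transform import Rotation as R
from cell import arm, viewer
def snap(n,f):
    im=viewer.snapshot(n)[:,:,::-1].copy(); cv2.imwrite(f'pics/{f}.png',im); return im
def cam(n):
    c=viewer.camera_info(n); o=c['orientation']
    return c,R.from_euler('xyz',o,degrees=True).as_matrix(),np.array(c['xyz'],float)
def ray(n,u,v):
    c,M,p=cam(n); d=M@np.array([(u-c['cx'])/c['fx'],(v-c['cy'])/c['fy'],1]); return p,d/np.linalg.norm(d)
def onz(n,u,v,z):
    p,d=ray(n,u,v); return (p+d*(z-p[2])/d[2]).round(1)
def proj(n,X):
    c,M,p=cam(n); q=M.T@(np.array(X,float)-p); return np.array([c['fx']*q[0]/q[2]+c['cx'],c['fy']*q[1]/q[2]+c['cy']]).round(1)
def tri(a,ua,b,ub):
    p,d=ray(a,*ua); q,e=ray(b,*ub)
    s=np.linalg.lstsq(np.stack([d,-e],1),q-p,rcond=None)[0]; A=p+s[0]*d;B=q+s[1]*e
    return ((A+B)/2).round(1),round(float(np.linalg.norm(A-B)),1)
E
python3 - <<'E'
from h import *
for n in('scene','top'):
    print(viewer.camera_info(n)); im=snap(n,n+'0'); 
    cv2.imwrite(f'pics/{n}0b.png',cv2.resize(im,(800,500)))
print(arm.state())
E
```

```text
{'fx': 402.31977343581013, 'fy': 402.31977343581013, 'cx': 315.8645976936849, 'cy': 200.00115702977573, 'xyz': array([-204.07960931, -554.10393361,  963.33159024]), 'orientation': array([-133.52751686,    0.53633568,  -59.41046023])}
{'fx': 462.4989534621845, 'fy': 462.4989534621845, 'cx': 322.30075495164454, 'cy': 201.33004272122935, 'xyz': array([ 385.22534715,  -67.37647535, 1491.23108001]), 'orientation': array([-173.44150152,   -0.42472211,  -89.21116178])}
{'time': 0.1, 'joint_positions': array([-6.93057328e+01,  2.01178240e+01,  9.46723682e+01,  1.35985376e-03,
        6.52660190e+01, -4.84731376e+00]), 'joint_velocities': array([-0.03970961,  0.01415104, -0.02249083,  0.03018471, -0.06645823,
        0.02950323]), 'joint_efforts': array([ 1.22048532e-04, -4.98034322e+01, -2.85707241e+01,  7.00183329e-02,
        2.38916668e-02, -3.10753535e-05]), 'ee_pos': array([ 237.06425644, -495.95987029,  226.19408649]), 'tcp_rot': array([-1.79944094e+02, -5.98001228e-03,  2.55410084e+01]), 'contact_force': array([-0.03987862, -0.37604011,  0.9071327 ]), 'ft_torque': array([ 0.01642986, -0.05449376,  0.01072185]), 'finger_gap': 93.41467398635805}
```

View pics/top0b.png

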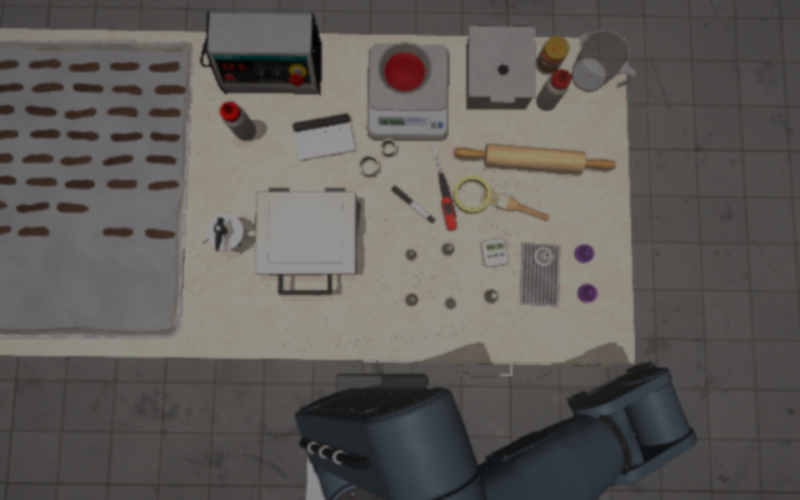

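View pics/scene0b.png

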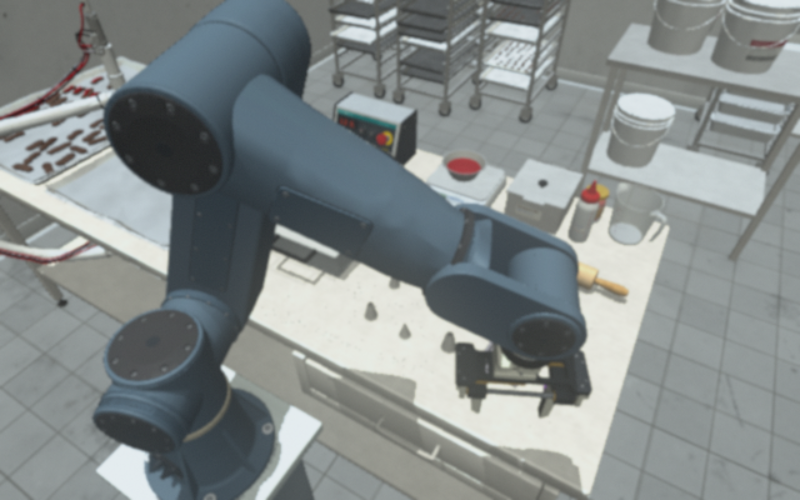

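The top view (800 px scale) shows five grey cones at (411,254), (448,249), (412,300), (450,303) and (491,296). A white nozzle stands on the mat's far end at (543,256), with purple look-alikes at (584,254) and (587,293). The chest is at (306,232) and the valve at (222,233). The arm blocks the scene view.

```bash
python3 - <<'E'
from h import *
im=cv2.imread('pics/top0.png')
a=cv2.resize(im[180:260,310:490],(800,356),interpolation=cv2.INTER_CUBIC)
b=cv2.resize(im[140:240,155:295],(336,240),interpolation=cv2.INTER_CUBIC)
b=cv2.resize(im[160:215,155:295],(611,240),interpolation=cv2.INTER_CUBIC)
o=np.zeros((600,800,3),np.uint8);o[:356]=a;o[358:598,:611]=b;cv2.imwrite('pics/c1.png',o)
for n,u,v,z in [('a',411,254,20),('b',448,249,20),('c',412,300,20),('d',450,303,20),('e',491,296,20),('white',543,256,50),('mat',540,274,4),
 ('matTL',522,243,4),('matTR',559,244,4),('matBL',521,304,4),('matBR',557,306,4),('timer',495,252,19),
 ('lidTL',257,191,83),('lidTR',357,191,83),('lidBL',256,273,83),('lidBR',356,273,83),('hL',280,292,76),('hR',330,292,76),('valve',222,233,118)]:
    print(n,onz('top',u/1.25,v/1.25,z))
E
```

```text
a [548.8 -96.8  20. ]
b [ 563.1 -191.6   20. ]
c [ 431.4 -100.8   20. ]
d [ 425.2 -197.3   20. ]
e [ 444.3 -301.5   20. ]
white [ 545.2 -427.9   50. ]
mat [ 503.5 -431.     4. ]
matTL [ 583.5 -385.2    4. ]
matTR [ 582.3 -481.5    4. ]
matBL [ 425.6 -381.1    4. ]
matBR [ 421.8 -473.6    4. ]
timer [ 557.2 -312.4   19. ]
lidTL [693.2 287.8  83. ]
lidTR [697.   40.3  83. ]
lidBL [489.7 281.6  83. ]
lidBR [493.2  38.1  83. ]
hL [444.6 222.9  76. ]
hR [446.3 101.   76. ]
valve [581.9 358.3 118. ]
```

View pics/c1.png

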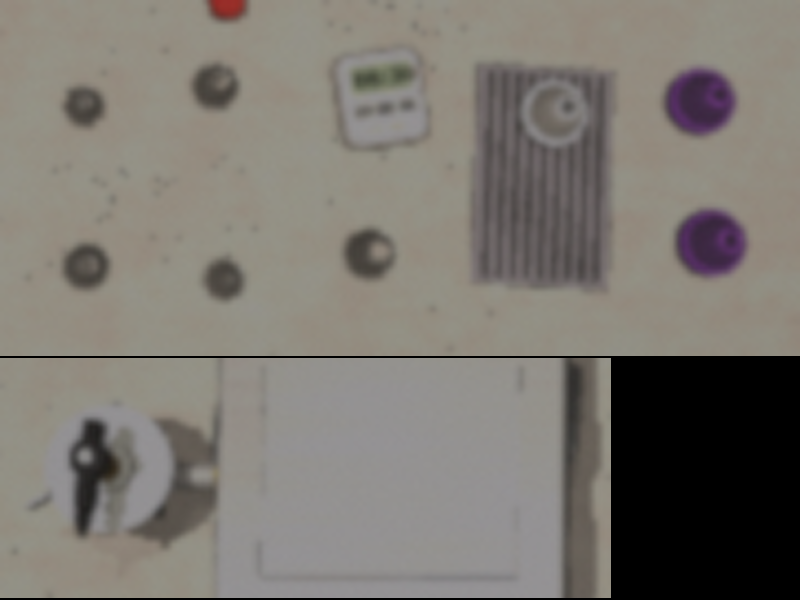

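All five cones are bare steel. The purple pair and the mat's white nozzle, seen at crop (554,112), stay where they are. The fin shows as a dark stub at crop (40,498), left of and below the ring centre at (110,468), so the opening is roughly 1.1 rad. Next I go to the lid handle at about (445,162,76).

Request:
arm_command([
  [[0.093,0.05,0.158,0,0,0,0.3],[0.093,0.1,0.316,-0.02,0,0,0.6],[0.093,0.2,0.64,-0.04,0,0,1.125],[0.093,0.2,0.64,-0.04,0,0,1.125],[0.093,0.2,0.64,-0.04,0,0,1.125],[0.093,0.2,0.64,-0.04,0,0,1.125],[0.093,0.2,0.64,-0.04,0,0,1.125],[0.093,0.2,0.64,-0.04,0,0,1.125]],
])

```text
time: 0.9
ee_pos: [356.4, -113.3, 203.9]
tcp_rot: [180.0, 0.0, 90.3]
contact_force: [0.3, -0.3, -0.2]
finger_gap: 92.8
```

```bash
python3 - <<'E'
from h import *
s=arm.state();print(s['ee_pos'],s['tcp_rot'])
im=snap('scene','s1');cv2.imwrite('pics/s1b.png',cv2.resize(im,(800,500)))
E
```

```text
[ 356.43241752 -113.26299175  203.90437016] [1.79984264e+02 5.97317679e-03 9.02982733e+01]
```

View pics/s1b.png

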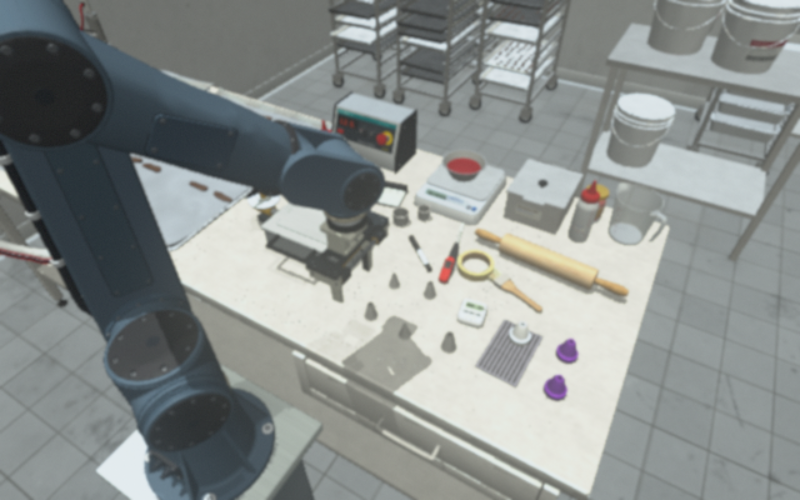

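The scene view (800 px) now shows the five cones at (394,280), (430,288), (371,310), (405,329) and (449,341), the white nozzle on the mat at (520,332), and the handle at (297,268). I'll measure cone positions, cone heights and the handle from both views.

```bash
python3 - <<'E'
from h import *
t=cv2.imread('pics/top0.png'); s=cv2.imread('pics/s1.png')
def blob(im,u,v,r,thr):
    g=cv2.cvtColor(im,cv2.COLOR_BGR2GRAY)[v-r:v+r,u-r:u+r]
    m=(g<np.median(g)*thr).astype(np.uint8)
    n,l,st,c=cv2.connectedComponentsWithStats(m); k=1+np.argmax(st[1:,4]); ys,xs=np.nonzero(l==k)
    return xs+u-r,ys+v-r
T=dict(a=(411,254),b=(448,249),c=(412,300),d=(450,303),e=(491,296)); S=dict(a=(394,280),b=(430,288),c=(371,310),d=(405,329),e=(449,341))
for k in T:
    x,y=blob(t,int(T[k][0]/1.25),int(T[k][1]/1.25),13,.8); u=((x.min()+x.max())/2,(y.min()+y.max())/2); w=x.max()-x.min()+1,y.max()-y.min()+1
    x2,y2=blob(s,int(S[k][0]/1.25),int(S[k][1]/1.25),14,.8); tip=(x2[y2==y2.min()].mean(),y2.min()); bot=((x2.min()+x2.max())/2,y2.max())
    f=onz('top',*u,8); 
    # height of tip on vertical line over foot
    zs=np.arange(10,80); pv=np.array([proj('scene',[f[0],f[1],z])[1] for z in zs]); h=zs[np.argmin(abs(pv-tip[1]))]
    print(k,'foot',f,'w mm',(np.array(w)*1480/462.5).round(1),'tip h',h,'scene bot',onz('scene',*bot,0),'tipu',tip,proj('scene',[f[0],f[1],h]),'projfoot',proj('scene',[f[0],f[1],0]),'bot',bot, 'area',len(x))
# handle ends two views
print(tri('top',(280/1.25,292/1.25),'scene',(278/1.25,263/1.25)),tri('top',(330/1.25,292/1.25),'scene',(316/1.25,280/1.25)))
E
```

```text
a foot [549.1 -96.1   8. ] w mm [32. 32.] tip h 43 scene bot [542.1 -99.3   0. ] tipu (np.float64(315.0), np.int64(219)) [315.1 219.1] projfoot [315.3 228.2] bot (np.float64(315.0), np.int64(230)) area 70
b foot [ 565.2 -191.3    8. ] w mm [35.2 35.2] tip h 52 scene bot [ 554.3 -196.5   -0. ] tipu (np.float64(344.0), np.int64(225)) [344.3 224.9] projfoot [343.6 236.1] bot (np.float64(343.5), np.int64(239)) area 88
c foot [433.3 -99.1   8. ] w mm [35.2 32. ] tip h 51 scene bot [ 422.6 -104.9    0. ] tipu (np.float64(296.0), np.int64(242)) [296.1 242. ] projfoot [296.8 252.9] bot (np.float64(296.5), np.int64(256)) area 87
d foot [ 425.2 -198.4    8. ] w mm [28.8 32. ] tip h 38 scene bot [ 421.  -198.5    0. ] tipu (np.float64(323.0), np.int64(260)) [323.7 260. ] projfoot [323.7 268. ] bot (np.float64(323.0), np.int64(269)) area 70
e foot [ 445.8 -302.5    8. ] w mm [38.4 38.4] tip h 59 scene bot [ 432.3 -309.     0. ] tipu (np.float64(359.0), np.int64(265)) [359.9 265.1] projfoot [358.5 277.7] bot (np.float64(358.5), np.int64(282)) area 98
(array([455.8, 229.9,  -1.9]), 23.8) (array([457.1, 101.4,  -2.1]), 23.2)
```

Request:
arm_command([
  [[0.093,0.089,0.275,-0.054,0,0,0],[0.093,0.089,0.275,-0.054,0,0,0],[0.093,0.089,0.275,-0.054,0,0,0],[0.093,0.089,0.275,-0.054,0,0,0],[0.04,0.089,0.275,-0.054,0,0,0],[0.035,0.089,0.275,-0.054,0,0,0],[0.03,0.089,0.275,-0.054,0,0,0],[0.03,0.089,0.275,-0.054,0,0,0]],
])

```text
time: 1.75
ee_pos: [445.0, 160.1, 149.5]
tcp_rot: [-179.9, 0.0, 90.1]
contact_force: [-0.2, 0.1, -0.4]
finger_gap: 65.3
```

```bash
python3 - <<'E'
from h import *
print(arm.state()['finger_gap'],arm.state()['ee_pos'])
for X in [(444.6,222.9,76),(446.3,101,76)]: print(proj('scene',X))
s=cv2.imread('pics/s1.png'); s2=snap('scene','s2'); t=snap('top','t2')
o=np.zeros((600,800,3),np.uint8)
o[:300,:400]=cv2.resize(s[150:240,190:310],(400,300),interpolation=3);o[:300,400:]=cv2.resize(s2[150:240,190:310],(400,300),interpolation=3)
o[300:,:400]=cv2.resize(t[155:245,190:310],(400,300),interpolation=3)
cv2.imwrite('pics/c2.png',o)
E
```

```text
65.32881417519086 [444.98042744 160.10018149 149.45378982]
[214.  196.5]
[244.1 209.5]
```

View pics/c2.png

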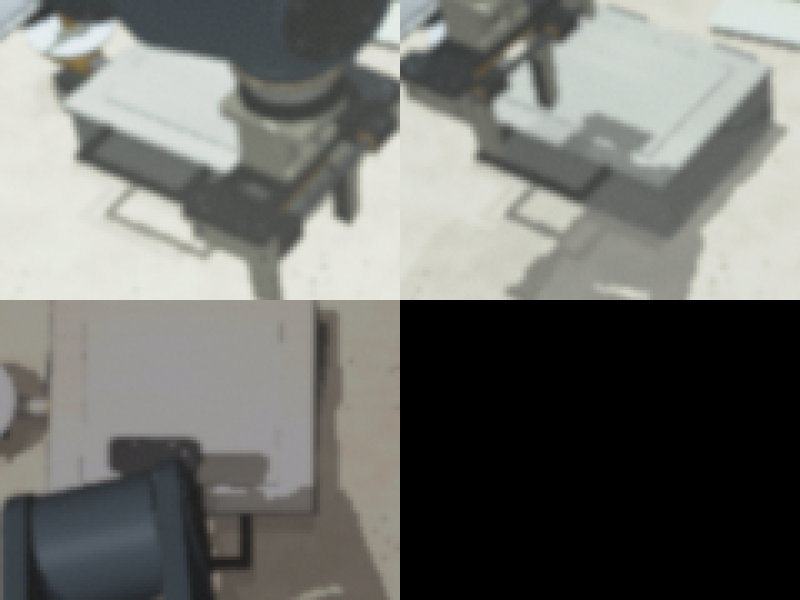

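The scene outline I triangulated was the handle's shadow. The real bar, the dark line at left-crop (80,155)–(185,195), matches z=76 exactly. Now I descend on it.

Request:
arm_command([
  [[0.03,0,0,0,0,0,0],[0.03,0,0,0,0,0,0],[0.03,0,0,-0.02,0,0,0],[0.03,0,0,-0.04,0,0,0],[0.03,0,0,-0.06,0,0,0],[0.03,0,0,-0.075,0,0,0],[0.03,0,0,-0.0845,0,0,0],[0.03,0,0,-0.0845,0,0,0]],
])

```text
time: 2.65
ee_pos: [445.0, 159.3, 64.8]
tcp_rot: [-179.9, 0.0, 90.0]
contact_force: [-0.8, 0.3, 0.7]
finger_gap: 29.8
```

Request:
arm_command([
  [[0.006,0,0,0,0,0,0],[0.006,0,0,0,0,0,0],[0.006,0,0,0,0,0,0],[0.006,0,0,0,0,0,0],[0.006,0,0,0,0,0,0],[0.006,0,0,0,0,0,0]],
], newtons=12)

```text
time: 3.25
ee_pos: [447.0, 159.9, 66.3]
tcp_rot: [179.8, -0.0, 90.0]
contact_force: [5.2, -1.4, -2.0]
finger_gap: 11.7
```

Request:
arm_command([
  [[0.006,0.002,0,0.025,0,0,0],[0.006,0.007,0,0.05,0,0,0],[0.006,0.014,0,0.074,0,0,0],[0.006,0.023,0,0.097,0,0,0],[0.006,0.035,0,0.119,0,0,0],[0.006,0.0485,0.001,0.14,0,0,0],[0.006,0.064,0.001,0.16,0,0,0],[0.006,0.082,0.001,0.1775,0,0,0]],
])

```text
time: 4.05
ee_pos: [528.4, 160.9, 244.1]
tcp_rot: [179.9, -0.0, 90.0]
contact_force: [7.5, 3.9, -10.8]
finger_gap: 11.4
```

Request:
arm_command([
  [[0.006,0.0194,0,0.016,0,0,0],[0.006,0.04,0.001,0.03,0,0,0],[0.006,0.0625,0.001,0.042,0,0,0],[0.006,0.0855,0.001,0.051,0,0,0],[0.006,0.1095,0.002,0.058,0,0,0],[0.006,0.134,0.002,0.063,0,0,0],[0.006,0.15,0.002,0.065,0,0,0],[0.006,0.15,0.002,0.065,0,0,0]],
])

```text
time: 4.85
ee_pos: [679.1, 162.9, 308.8]
tcp_rot: [179.8, -0.0, 90.0]
contact_force: [3.1, 0.8, 4.6]
finger_gap: 11.3
```

Request:
arm_command([
  [[0.035,0,0,0,0,0,0],[0.035,0,0,0,0,0,0],[0.035,0,0,0,0,0,0],[0.035,0,0,0.01,0,0,0],[0.035,0,0,0.04,0,0,0],[0.035,0,0,0.08,0,0,0],[0.035,0,0,0.11,0,0,0],[0.035,-0.03,0,0.11,0,0,0]],
])

```text
time: 5.65
ee_pos: [649.4, 162.7, 422.6]
tcp_rot: [179.6, -0.1, 90.0]
contact_force: [-0.2, 0.7, -0.1]
finger_gap: 34.9
```

Request:
arm_command([
  [[0.06,-0.03,-0.04,0,0,0,0],[0.06,-0.22,-0.36,-0.17,0,0,0],[0.06,-0.22,-0.36,-0.17,0,0,0],[0.06,-0.22,-0.36,-0.17,0,0,0],[0.06,-0.22,-0.36,-0.17,0,0,0],[0.06,-0.22,-0.36,-0.17,0,0,0],[0.06,-0.22,-0.36,-0.17,0,0,0],[0.06,-0.22,-0.36,-0.17,0,0,0]],
])

```text
time: 6.45
ee_pos: [453.4, -152.0, 272.5]
tcp_rot: [180.0, 0.0, 90.0]
contact_force: [0.4, 0.5, -0.1]
finger_gap: 60.2
```

```bash
python3 - <<'E'
from h import *
print(arm.state()['ee_pos'])
s=snap('scene','s3'); t=snap('top','t3')
o=np.zeros((600,800,3),np.uint8)
o[:300,:400]=cv2.resize(s[130:250,190:350],(400,300),interpolation=3)
o[:300,400:]=cv2.resize(t[130:250,150:310],(400,300),interpolation=3)
o[300:,:480]=cv2.resize(t[150:300,250:490],(480,300),interpolation=3)
cv2.imwrite('pics/c3.png',o)
E
```

```text
[ 453.37501056 -152.0090154   272.53309508]
```

View pics/c3.png

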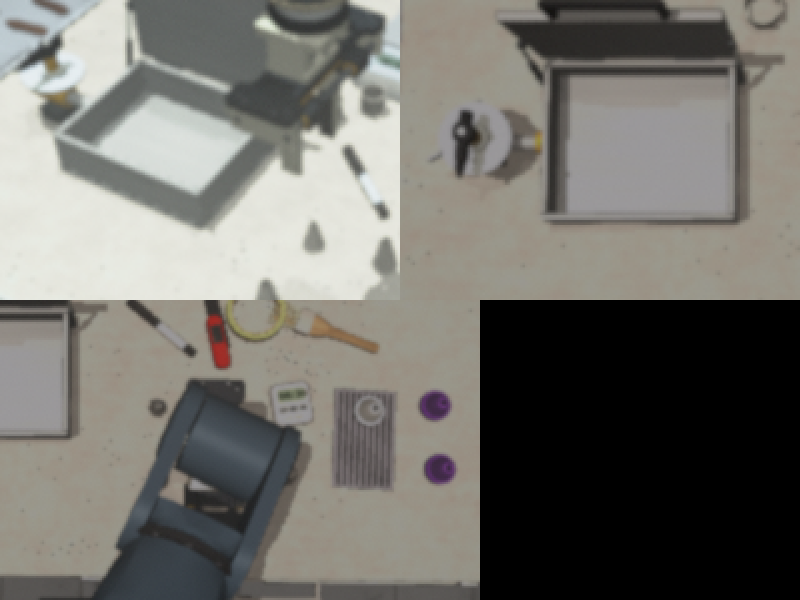

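The chest is empty inside, since the floor is clear in both crops, so there is no white nozzle to take out. The lid stands upright at the stop. I turn the tool so the jaws open along y, which keeps the gripper body clear of the lid, and fetch the steel cones, starting with cone a.

Request:
arm_command([
  [[0.06,0.02,0.01,-0.02,0,0,-0.15],[0.06,0.04,0.02,-0.05,0,0,-0.3],[0.06,0.05,0.03,-0.08,0,0,-0.45],[0.06,0.06,0.04,-0.1,0,0,-0.6],[0.06,0.08,0.05,-0.12,0,0,-0.75],[0.06,0.096,0.056,-0.14,0,0,-0.9],[0.06,0.096,0.056,-0.16,0,0,-1.05],[0.06,0.096,0.056,-0.16,0,0,-1.2]],
])

```text
time: 7.35
ee_pos: [550.3, -93.5, 110.7]
tcp_rot: [-179.9, 0.2, 21.0]
contact_force: [0.1, -0.6, -0.3]
finger_gap: 60.3
```

Request:
arm_command([
  [[0.06,0,0,0,0,0,-0.15],[0.06,0,0,0,0,0,-0.3],[0.06,0,0,0,0,0,-0.371],[0.06,0,0,0,0,0,-0.371]],
])

```text
time: 7.75
ee_pos: [551.4, -94.3, 113.3]
tcp_rot: [-180.0, -0.0, -0.0]
contact_force: [-0.5, 0.2, -0.2]
finger_gap: 60.1
```

```bash
cat >> h.py <<'E'
def cones(t,tag=True):
    """dark round grey blobs on the bench in the nozzle area, top view -> foot xy"""
    g=cv2.cvtColor(t,cv2.COLOR_BGR2GRAY); hsv=cv2.cvtColor(t,cv2.COLOR_BGR2HSV)
    x0,y0=297,185; sub=g[y0:255,x0:415]; m=((sub<np.median(sub)*.8)).astype(np.uint8)
    n,l,st,c=cv2.connectedComponentsWithStats(m)
    for k in range(1,n):
        x,y,w,h,a=st[k]
        if 30<a<160 and abs(w-h)<=3: print('cone',onz('top',x0+x+(w-1)/2,y0+y+(h-1)/2,8)[:2],w,h,a)
E
python3 - <<'E'
from h import *
s=arm.state();print(s['ee_pos'],s['tcp_rot'])
for u,v in [(543,60),(740,60),(543,222),(740,222)]: print(onz('top',150+(u-400)/2.5,130+v/2.5,68))
cones(cv2.imread('pics/top0.png')); print(); cones(snap('top','t4'))
E
```

```text
[551.37918095 -94.28188672 113.29898464] [-1.79995842e+02 -2.51701249e-02 -3.78198308e-02]
[692.8 286.5  68. ]
[696.6  40.1  68. ]
[489.7 277.9  68. ]
[493.2  35.5  68. ]
cone [ 565.2 -191.3] 11 11 89
cone [549.1 -96.1] 10 10 70
cone [ 445.8 -302.5] 12 12 98
cone [433.3 -99.1] 11 10 89
cone [ 425.2 -198.4] 9 10 67

cone [ 425.1 -196.8] 8 8 53
```

Request:
arm_command([
  [[0.06,-0.002,-0.002,-0.04,0,0,0],[0.06,-0.002,-0.002,-0.08,0,0,0],[0.06,-0.002,-0.002,-0.101,0,0,0],[0.06,-0.002,-0.002,-0.101,0,0,0],[0.01,-0.002,-0.002,-0.101,0,0,0],[0.01,-0.002,-0.002,-0.101,0,0,0],[0.01,-0.002,-0.002,-0.101,0,0,0],[0.01,-0.002,-0.002,-0.101,0,0,0]],
], newtons=25)

```text
time: 8.6
ee_pos: [549.1, -96.9, 12.0]
tcp_rot: [180.0, -0.0, 0.0]
contact_force: [-0.8, -0.2, 0.1]
finger_gap: 32.8
```

Request:
arm_command([
  [[0.01,0,0,0,0,0,0],[0.01,0,0,0,0,0,0],[0.01,0,0,0.04,0,0,0],[0.01,0,0,0.08,0,0,0],[0.01,0,0,0.12,0,0,0],[0.01,0,0,0.13,0,0,0]],
])

```text
time: 9.2
ee_pos: [550.5, -97.4, 145.7]
tcp_rot: [179.9, -0.3, -0.0]
contact_force: [1.1, -0.6, 0.1]
finger_gap: 25.2
```

Request:
arm_command([
  [[0.01,0.01,0.045,0,0,0,0],[0.01,0.022,0.09,0,0,0,0],[0.01,0.034,0.135,0,0,0,0],[0.01,0.045,0.18,0,0,0,0],[0.01,0.057,0.225,0,0,0,0],[0.01,0.068,0.27,0,0,0,0],[0.01,0.08,0.318,0,0,0,0],[0.01,0.08,0.318,0,0,0,0]],
])

```text
time: 10.0
ee_pos: [628.9, 226.1, 140.5]
tcp_rot: [-180.0, 0.0, 0.2]
contact_force: [-0.1, -0.5, -0.6]
finger_gap: 25.0
```

```bash
python3 - <<'E'
from h import *
s=arm.state();print(s['ee_pos'],s['finger_gap']); cones(snap('top','t5'))
im=snap('scene','s5'); p=proj('scene',s['ee_pos']);print(p)
a,b=int(p[0]),int(p[1]);cv2.imwrite('pics/c5.png',cv2.resize(im[b-40:b+50,a-60:a+60],(400,300),interpolation=3))
E
```

```text
[628.86228426 226.10745717 140.46525432] 24.964640068351837
cone [ 565.2 -191.3] 11 11 88
cone [ 445.8 -302.5] 12 12 98
cone [433.3 -99.1] 11 10 89
cone [ 425.2 -198.4] 9 10 67
[245.7 150.6]
```

View pics/c5.png

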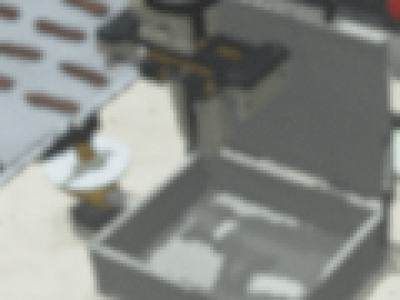

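Request:
arm_command([
  [[0.01,0,-0.002,-0.04,0,0,0],[0.01,0,-0.002,-0.08,0,0,0],[0.01,0,-0.002,-0.105,0,0,0],[0.01,0,-0.002,-0.117,0,0,0],[0.01,0,-0.002,-0.119,0,0,0],[0.01,0,-0.002,-0.119,0,0,0]],
])

```text
time: 10.7
ee_pos: [629.5, 218.6, 23.5]
tcp_rot: [-180.0, -0.1, -0.0]
contact_force: [0.4, -0.5, 0.1]
finger_gap: 25.1
```

Request:
arm_command([
  [[0.01,0,0,-0.002,0,0,0],[0.042,0,0,-0.002,0,0,0],[0.042,0,0,-0.002,0,0,0],[0.042,0,0,-0.002,0,0,0],[0.042,0,0,0.03,0,0,0],[0.042,0,0,0.07,0,0,0],[0.042,0,0,0.1,0,0,0],[0.06,-0.01,-0.03,0.11,0,0,0]],
])

```text
time: 11.5
ee_pos: [620.7, 191.4, 136.4]
tcp_rot: [-179.9, -0.4, 0.1]
contact_force: [0.8, -0.4, -1.0]
finger_gap: 46.1
```

Request:
arm_command([
  [[0.06,-0.025,-0.04,0,0,0,0],[0.06,-0.05,-0.08,0,0,0,0],[0.06,-0.075,-0.12,0,0,0,0],[0.06,-0.1,-0.16,0,0,0,0],[0.06,-0.125,-0.2,0,0,0,0],[0.06,-0.15,-0.24,0,0,0,0],[0.06,-0.18,-0.28,-0.01,0,0,0],[0.06,-0.186,-0.287,-0.02,0,0,0]],
])

```text
time: 12.3
ee_pos: [430.9, -100.4, 112.7]
tcp_rot: [180.0, -0.0, -0.2]
contact_force: [1.0, -0.8, -0.1]
finger_gap: 60.0
```

```bash
python3 - <<'E'
from h import *
s=arm.state();print(s['ee_pos'],s['finger_gap']); cones(snap('top','t6'))
E
```

```text
[ 430.85565574 -100.36391631  112.70798098] 60.04410601987146
cone [ 565.2 -191.3] 11 11 88
cone [ 445.8 -302.5] 12 12 96
```

Request:
arm_command([
  [[0.06,0,0,-0.04,0,0,0],[0.06,0,0,-0.08,0,0,0],[0.06,0,0,-0.1,0,0,0],[0.06,0,0,-0.1,0,0,0],[0.01,0,0,-0.1,0,0,0],[0.01,0,0,-0.1,0,0,0],[0.01,0,0,-0.1,0,0,0],[0.01,0,0,-0.1,0,0,0]],
])

```text
time: 13.15
ee_pos: [433.4, -98.0, 13.4]
tcp_rot: [180.0, -0.1, -0.0]
contact_force: [0.7, -1.3, -0.1]
finger_gap: 32.2
```

Request:
arm_command([
  [[0.01,0,0,0,0,0,0],[0.01,0,0,0,0,0,0],[0.01,0,0,0.04,0,0,0],[0.01,0,0,0.08,0,0,0],[0.01,0,0,0.12,0,0,0],[0.01,0.025,0.04,0.13,0,0,0],[0.01,0.05,0.08,0.13,0,0,0],[0.01,0.07,0.12,0.13,0,0,0]],
])

```text
time: 13.95
ee_pos: [504.1, 23.4, 143.4]
tcp_rot: [180.0, -0.1, -0.1]
contact_force: [0.7, -1.6, -0.6]
finger_gap: 28.6
```

Request:
arm_command([
  [[0.01,0.032,0.034,0,0,0,0],[0.01,0.064,0.068,0,0,0,0],[0.01,0.095,0.102,0,0,0,0],[0.01,0.127,0.135,-0.01,0,0,0],[0.01,0.127,0.135,-0.05,0,0,0],[0.01,0.127,0.135,-0.09,0,0,0],[0.01,0.127,0.135,-0.115,0,0,0],[0.01,0.127,0.135,-0.119,0,0,0]],
])

```text
time: 14.75
ee_pos: [628.0, 156.8, 20.4]
tcp_rot: [179.9, 0.3, -0.0]
contact_force: [-0.7, 0.2, 0.2]
finger_gap: 29.5
```

Request:
arm_command([
  [[0.01,0,0,-0.002,0,0,0],[0.042,0,0,-0.002,0,0,0],[0.042,0,0,-0.002,0,0,0],[0.042,0,0,-0.002,0,0,0],[0.042,0,0,0.03,0,0,0],[0.042,0,0,0.07,0,0,0],[0.042,0,0,0.1,0,0,0],[0.06,-0.01,-0.03,0.11,0,0,0]],
])

```text
time: 15.55
ee_pos: [621.9, 129.1, 137.9]
tcp_rot: [-179.9, -0.4, 0.1]
contact_force: [0.0, -1.1, 0.2]
finger_gap: 46.2
```

```bash
python3 - <<'E'
from h import *
s=arm.state();print(s['ee_pos'],s['finger_gap']); cones(snap('top','t7'))
E
```

```text
[621.92481782 129.13339792 137.89263673] 46.2080250465922
cone [ 565.2 -191.3] 11 11 88
cone [ 445.8 -302.5] 12 12 97
cone [ 425.2 -198.4] 9 10 66
```

Request:
arm_command([
  [[0.06,-0.008,-0.045,0,0,0,0],[0.06,-0.016,-0.09,0,0,0,0],[0.06,-0.024,-0.135,0,0,0,0],[0.06,-0.032,-0.18,0,0,0,0],[0.06,-0.04,-0.225,0,0,0,0],[0.06,-0.048,-0.27,0,0,0,0],[0.06,-0.055,-0.319,-0.01,0,0,0],[0.06,-0.055,-0.319,-0.025,0,0,0]],
])

```text
time: 16.4
ee_pos: [564.6, -197.1, 109.5]
tcp_rot: [179.9, -0.2, -0.3]
contact_force: [0.2, 0.9, 1.4]
finger_gap: 60.1
```

Request:
arm_command([
  [[0.06,0,0,-0.04,0,0,0],[0.06,0,0,-0.08,0,0,0],[0.06,0,0,-0.095,0,0,0],[0.06,0,0,-0.095,0,0,0]],
])

```text
time: 16.8
ee_pos: [564.0, -191.1, 12.1]
tcp_rot: [-179.9, 0.2, 0.0]
contact_force: [0.2, 0.1, 1.3]
finger_gap: 60.1
```

Request:
arm_command([
  [[0.01,0,0,0,0,0,0],[0.01,0,0,0,0,0,0],[0.01,0,0,0,0,0,0],[0.01,0,0,0,0,0,0],[0.01,0,0,0,0,0,0],[0.01,0,0,0,0,0,0],[0.01,0,0,0.045,0,0,0],[0.01,0,0,0.09,0,0,0]],
])

```text
time: 17.6
ee_pos: [564.0, -191.6, 103.7]
tcp_rot: [-179.9, 0.2, -0.0]
contact_force: [1.9, 0.1, -0.9]
finger_gap: 28.2
```

Request:
arm_command([
  [[0.01,0,0.02,0.035,0,0,0],[0.01,0.01,0.065,0.04,0,0,0],[0.01,0.02,0.11,0.04,0,0,0],[0.01,0.03,0.155,0.04,0,0,0],[0.01,0.04,0.2,0.04,0,0,0],[0.01,0.055,0.245,0.04,0,0,0],[0.01,0.066,0.291,0.03,0,0,0],[0.01,0.066,0.291,0.01,0,0,0]],
])

```text
time: 18.4
ee_pos: [632.3, 104.2, 114.4]
tcp_rot: [-179.9, -0.2, 0.2]
contact_force: [-0.3, 0.5, -1.4]
finger_gap: 28.2
```

Request:
arm_command([
  [[0.01,0,0,-0.04,0,0,0],[0.01,0,0,-0.075,0,0,0],[0.01,0,0,-0.088,0,0,0],[0.01,0,0,-0.088,0,0,0]],
])

```text
time: 18.8
ee_pos: [630.2, 99.0, 24.4]
tcp_rot: [180.0, 0.1, -0.0]
contact_force: [0.3, -0.3, 0.6]
finger_gap: 29.2
```

Request:
arm_command([
  [[0.01,0,0,-0.003,0,0,0],[0.042,0,0,-0.003,0,0,0],[0.042,0,0,-0.003,0,0,0],[0.042,0,0,-0.003,0,0,0],[0.042,0,0,0.03,0,0,0],[0.042,0,0,0.07,0,0,0],[0.042,0,0,0.1,0,0,0],[0.06,-0.02,-0.03,0.11,0,0,0]],
])

```text
time: 19.6
ee_pos: [613.5, 70.9, 139.6]
tcp_rot: [-180.0, -0.4, 0.1]
contact_force: [0.4, -1.7, -0.0]
finger_gap: 46.3
```

```bash
python3 - <<'E'
from h import *
s=arm.state();print(s['ee_pos'],s['finger_gap']); cones(snap('top','t8'))
E
```

```text
[613.47738473  70.85112603 139.56245137] 46.26222752583926
cone [ 445.8 -302.5] 12 12 96
cone [ 425.2 -198.4] 9 10 66
```

Request:
arm_command([
  [[0.06,-0.026,-0.038,0,0,0,0],[0.06,-0.053,-0.076,0,0,0,0],[0.06,-0.08,-0.114,0,0,0,0],[0.06,-0.106,-0.153,0,0,0,0],[0.06,-0.132,-0.191,0,0,0,0],[0.06,-0.159,-0.23,0,0,0,0],[0.06,-0.185,-0.267,-0.01,0,0,0],[0.06,-0.185,-0.267,-0.025,0,0,0]],
])

```text
time: 20.45
ee_pos: [424.0, -201.5, 111.3]
tcp_rot: [179.9, -0.1, -0.3]
contact_force: [0.7, -1.0, -0.2]
finger_gap: 60.1
```

Request:
arm_command([
  [[0.06,0,0,-0.04,0,0,0],[0.06,0,0,-0.08,0,0,0],[0.06,0,0,-0.096,0,0,0],[0.06,0,0,-0.096,0,0,0]],
])

```text
time: 20.85
ee_pos: [424.8, -197.4, 13.0]
tcp_rot: [-179.9, 0.2, -0.0]
contact_force: [-0.3, -0.9, -0.1]
finger_gap: 59.6
```

Request:
arm_command([
  [[0.01,0,0,0,0,0,0],[0.01,0,0,0,0,0,0],[0.01,0,0,0,0,0,0],[0.01,0,0,0,0,0,0],[0.01,0,0,0,0,0,0],[0.01,0,0,0,0,0,0],[0.01,0,0,0.045,0,0,0],[0.01,0,0,0.09,0,0,0]],
])

```text
time: 21.65
ee_pos: [425.0, -197.4, 104.8]
tcp_rot: [-179.9, 0.2, -0.0]
contact_force: [1.3, 0.3, 0.1]
finger_gap: 22.4
```

Request:
arm_command([
  [[0.01,0,0.02,0.035,0,0,0],[0.01,0.015,0.065,0.04,0,0,0],[0.01,0.03,0.11,0.04,0,0,0],[0.01,0.045,0.155,0.04,0,0,0],[0.01,0.06,0.2,0.04,0,0,0],[0.01,0.075,0.245,0.04,0,0,0],[0.01,0.09,0.29,0.04,0,0,0],[0.01,0.105,0.335,0.04,0,0,0]],
])

```text
time: 22.45
ee_pos: [531.0, 139.1, 144.5]
tcp_rot: [180.0, 0.0, -0.0]
contact_force: [0.9, -0.6, 1.4]
finger_gap: 22.8
```

Request:
arm_command([
  [[0.01,0.015,0.04,0,0,0,0],[0.01,0.015,0.052,-0.01,0,0,0],[0.01,0.015,0.052,-0.05,0,0,0],[0.01,0.015,0.052,-0.09,0,0,0],[0.01,0.015,0.052,-0.118,0,0,0],[0.01,0.015,0.052,-0.118,0,0,0]],
])

```text
time: 23.05
ee_pos: [543.3, 187.9, 23.0]
tcp_rot: [179.9, 0.4, -0.0]
contact_force: [-1.0, -1.0, 0.7]
finger_gap: 26.7
```

Request:
arm_command([
  [[0.01,0,0,0,0,0,0],[0.01,0,0,0,0,0,0]],
])

```text
time: 23.25
ee_pos: [546.7, 189.1, 28.2]
tcp_rot: [-180.0, -0.1, -0.0]
contact_force: [-0.2, 0.4, -0.7]
finger_gap: 26.3
```

```bash
python3 - <<'E'
from h import *
s=arm.state();print(s['ee_pos'],s['finger_gap'],s['contact_force'])
im=snap('scene','s9'); p=proj('scene',s['ee_pos']);print(p)
a,b=int(p[0]),int(p[1]);cv2.imwrite('pics/c9.png',cv2.resize(im[b-50:b+50,a-60:a+70],(780,600),interpolation=3))
E
```

```text
[546.73322933 189.06242654  28.16822191] 26.286174569574445 [-0.20255613  0.43835317 -0.67860272]
[243.7 192.5]
```

View pics/c9.png

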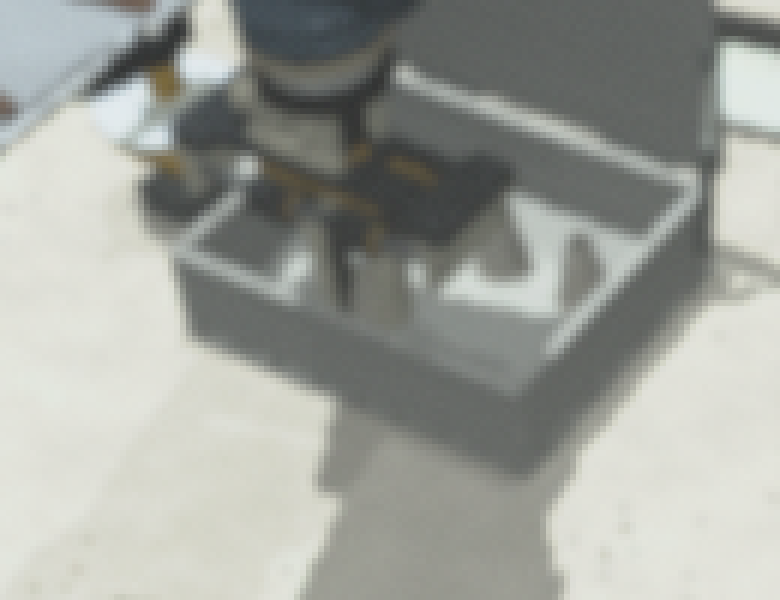

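Request:
arm_command([
  [[0.01,0,0,-0.003,0,0,0],[0.01,0,0,-0.006,0,0,0],[0.01,0,0,-0.007,0,0,0],[0.01,0,0,-0.007,0,0,0]],
])

```text
time: 23.7
ee_pos: [545.8, 189.1, 19.4]
tcp_rot: [180.0, 0.0, -0.0]
contact_force: [0.8, 0.9, -1.2]
finger_gap: 26.5
```

Request:
arm_command([
  [[0.042,0,0,0,0,0,0],[0.042,0,0,0,0,0,0],[0.042,0,0,0,0,0,0],[0.042,0,0,0.03,0,0,0],[0.042,0,0,0.07,0,0,0],[0.042,0,0,0.1,0,0,0],[0.06,-0.01,-0.04,0.11,0,0,0],[0.06,-0.02,-0.08,0.11,0,0,0]],
])

```text
time: 24.5
ee_pos: [526.5, 108.8, 131.4]
tcp_rot: [-180.0, -0.2, 0.1]
contact_force: [0.1, 0.2, -1.4]
finger_gap: 53.6
```

```bash
python3 - <<'E'
from h import *
s=arm.state();print(s['ee_pos'],s['finger_gap']); cones(snap('top','t10'))
E
```

```text
[526.46297845 108.78737767 131.4336468 ] 53.60584223039036
cone [ 445.8 -302.5] 12 12 96
```

Request:
arm_command([
  [[0.065,-0.009,-0.046,0,0,0,0],[0.065,-0.018,-0.092,0,0,0,0],[0.065,-0.027,-0.138,0,0,0,0],[0.065,-0.036,-0.184,0,0,0,0],[0.065,-0.045,-0.23,0,0,0,0],[0.065,-0.054,-0.276,0,0,0,0],[0.065,-0.063,-0.322,0,0,0,0],[0.065,-0.072,-0.368,0,0,0,0]],
])

```text
time: 25.35
ee_pos: [453.2, -260.8, 129.7]
tcp_rot: [180.0, -0.0, -0.0]
contact_force: [1.9, -0.4, 0.9]
finger_gap: 65.0
```

Request:
arm_command([
  [[0.065,-0.008,-0.043,0,0,0,0],[0.065,-0.008,-0.043,-0.02,0,0,0],[0.065,-0.008,-0.043,-0.06,0,0,0],[0.065,-0.008,-0.043,-0.1,0,0,0],[0.065,-0.008,-0.043,-0.116,0,0,0],[0.065,-0.008,-0.043,-0.116,0,0,0]],
])

```text
time: 25.95
ee_pos: [444.7, -301.0, 11.4]
tcp_rot: [-179.8, 0.2, -0.0]
contact_force: [-0.3, 0.6, 1.2]
finger_gap: 64.7
```

Now I grip cone e, lift it and carry it to slot (545,115).

Request:
arm_command([
  [[0.01,0,0,0.001,0,0,0],[0.01,0,0,0.001,0,0,0],[0.01,0,0,0.001,0,0,0],[0.01,0,0,0.001,0,0,0],[0.01,0,0,0.001,0,0,0],[0.01,0,0,0.001,0,0,0],[0.01,0,0,0.045,0,0,0],[0.01,0,0,0.09,0,0,0]],
], newtons=30)

```text
time: 26.75
ee_pos: [445.1, -301.3, 103.7]
tcp_rot: [-179.9, 0.1, -0.0]
contact_force: [0.6, -0.3, -0.0]
finger_gap: 31.1
```

Request:
arm_command([
  [[0.01,0,0.02,0.035,0,0,0],[0.01,0.011,0.065,0.04,0,0,0],[0.01,0.022,0.11,0.04,0,0,0],[0.01,0.033,0.155,0.04,0,0,0],[0.01,0.045,0.2,0.04,0,0,0],[0.01,0.056,0.245,0.04,0,0,0],[0.01,0.067,0.29,0.04,0,0,0],[0.01,0.078,0.335,0.04,0,0,0]],
])

```text
time: 27.55
ee_pos: [524.0, 35.0, 143.6]
tcp_rot: [180.0, -0.0, -0.0]
contact_force: [1.1, 0.3, -0.2]
finger_gap: 31.3
```

Request:
arm_command([
  [[0.01,0.01,0.04,0,0,0,0],[0.01,0.021,0.08,0,0,0,0],[0.01,0.021,0.08,-0.03,0,0,0],[0.01,0.021,0.08,-0.07,0,0,0],[0.01,0.021,0.08,-0.105,0,0,0],[0.01,0.021,0.08,-0.116,0,0,0],[0.01,0.021,0.08,-0.116,0,0,0]],
])

```text
time: 28.25
ee_pos: [544.2, 112.9, 26.6]
tcp_rot: [180.0, 0.1, -0.0]
contact_force: [0.9, -0.6, 0.1]
finger_gap: 30.7
```

Request:
arm_command([
  [[0.01,0,0,-0.004,0,0,0],[0.01,0,0,-0.005,0,0,0],[0.046,0,0,-0.005,0,0,0],[0.046,0,0,-0.005,0,0,0],[0.046,0,0,-0.005,0,0,0],[0.046,0,0,0.03,0,0,0],[0.046,0,0,0.07,0,0,0],[0.046,0,0,0.11,0,0,0]],
])

```text
time: 29.05
ee_pos: [544.6, 113.0, 139.0]
tcp_rot: [180.0, 0.0, -0.0]
contact_force: [1.2, 0.2, 0.1]
finger_gap: 46.2
```

Request:
arm_command([
  [[0.046,-0.02,-0.03,0.02,0,0,0],[0.046,-0.05,-0.06,0.04,0,0,0],[0.046,-0.08,-0.09,0.06,0,0,0],[0.046,-0.11,-0.12,0.06,0,0,0],[0.046,-0.13,-0.16,0.06,0,0,0],[0.046,-0.13,-0.2,0.06,0,0,0],[0.046,-0.13,-0.24,0.06,0,0,0],[0.046,-0.13,-0.24,0.06,0,0,0]],
])

```text
time: 29.85
ee_pos: [414.9, -130.3, 198.0]
tcp_rot: [179.9, -0.1, -0.2]
contact_force: [-0.3, 0.6, 0.9]
finger_gap: 46.1
```

```bash
python3 - <<'E'
from h import *
s=arm.state();print(s['ee_pos'],s['tcp_rot'])
s=snap('scene','s11'); t=snap('top','t11')
o=np.zeros((600,800,3),np.uint8)
o[:300,:400]=cv2.resize(s[130:250,190:350],(400,300),interpolation=3)
o[:300,400:]=cv2.resize(t[130:250,150:310],(400,300),interpolation=3)
o[300:,:480]=cv2.resize(t[150:300,250:490],(480,300),interpolation=3)
o[300:,480:]=cv2.resize(t[165:215,155:208],(320,300),interpolation=3)
cv2.imwrite('pics/c11.png',o)
E
```

```text
[ 414.89440814 -130.33302273  198.02598499] [ 1.79935582e+02 -7.28438195e-02 -2.26958342e-01]
```

View pics/c11.png

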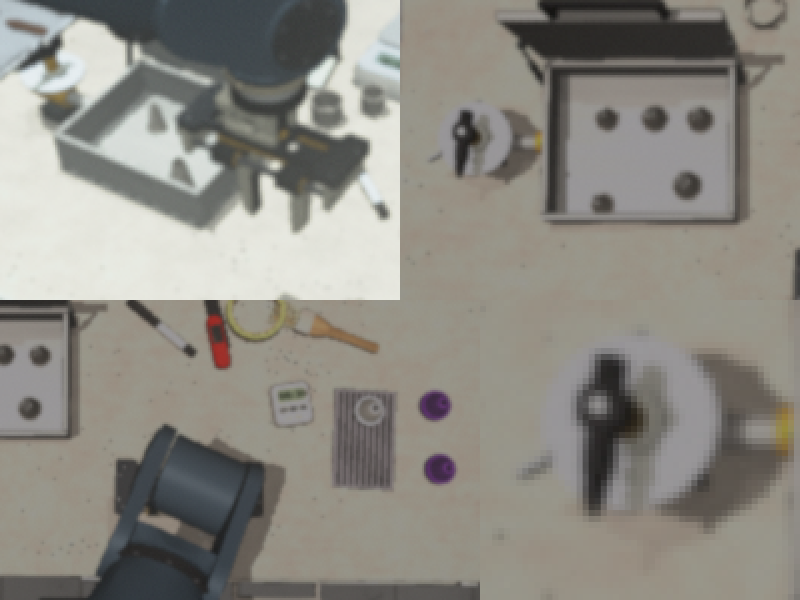

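All five cones are in the chest at top-crop (607,118), (654,118), (700,119), (687,185) and (602,203). The last one has shifted a few cm towards the front-left corner but is inside and below the rim. No cones are left on the table, and the timer, marker and mat nozzle haven't moved. I now go back to the handle to shut the lid.

Request:
arm_command([
  [[0.046,0.02,0.03,0.03,0,0,0.148],[0.046,0.04,0.06,0.065,0,0,0.296],[0.046,0.06,0.09,0.1,0,0,0.444],[0.046,0.08,0.12,0.135,0,0,0.592],[0.046,0.1,0.15,0.17,0,0,0.74],[0.046,0.12,0.18,0.2,0,0,0.888],[0.046,0.14,0.21,0.215,0,0,1.036],[0.046,0.16,0.24,0.215,0,0,1.184]],
])

```text
time: 30.75
ee_pos: [575.3, 116.2, 415.2]
tcp_rot: [179.8, -0.1, 68.3]
contact_force: [-0.4, -0.0, -0.2]
finger_gap: 46.2
```

Request:
arm_command([
  [[0.046,0.02,0.03,0,0,0,0.14],[0.046,0.04,0.05,0,0,0,0.28],[0.046,0.07,0.05,0,0,0,0.388],[0.046,0.1,0.05,0,0,0,0.388],[0.046,0.125,0.05,0,0,0,0.388],[0.046,0.125,0.05,0,0,0,0.388]],
])

```text
time: 31.35
ee_pos: [701.0, 164.6, 410.2]
tcp_rot: [-179.8, 0.0, 90.1]
contact_force: [-0.4, 0.3, -0.2]
finger_gap: 46.0
```

```bash
python3 - <<'E'
from h import *
s=arm.state();print(s['ee_pos'],s['tcp_rot'])
# handle bar in top view: dark pixels above lid in the earlier top picture (arm away)
t=cv2.imread('pics/t11.png');g=cv2.cvtColor(t,cv2.COLOR_BGR2GRAY)
m=(g[125:140,195:270]<45).astype(np.uint8);ys,xs=np.nonzero(m)
print(xs.min()+195,xs.max()+195,[ (r+125,int(m[r].sum())) for r in range(15)])
for z in(310,325): print(z,proj('top',(701,222,z)),proj('top',(701,102,z)))
E
```

```text
[700.95800989 164.6123422  410.15852662] [-1.79844454e+02  2.25284831e-02  9.01192711e+01]
206 256 [(125, 0), (126, 0), (127, 0), (128, 0), (129, 0), (130, 2), (131, 49), (132, 49), (133, 49), (134, 9), (135, 7), (136, 5), (137, 2), (138, 0), (139, 0)]
310 [209.8 131.3] [255.8 132. ]
325 [208.5 129.7] [255.  130.5]
```

Request:
arm_command([
  [[0.046,-0.002,0,-0.035,0,0,0],[0.046,-0.002,0,-0.065,0,0,0],[0.046,-0.002,0,-0.085,0,0,0],[0.046,-0.002,0,-0.1,0,0,0],[0.046,-0.002,0,-0.102,0,0,0],[0.046,-0.002,0,-0.102,0,0,0]],
])

```text
time: 31.95
ee_pos: [697.2, 164.0, 311.1]
tcp_rot: [-180.0, -0.0, 90.1]
contact_force: [0.0, -0.8, 0.2]
finger_gap: 45.9
```

Request:
arm_command([
  [[0.006,0,0,0,0,0,0],[0.006,0,0,0,0,0,0],[0.006,0,0,0,0,0,0],[0.006,0,0,0,0,0,0],[0.006,0,0,0,0,0,0],[0.006,0,0,0,0,0,0]],
], newtons=12)

```text
time: 32.55
ee_pos: [698.2, 163.0, 310.9]
tcp_rot: [179.9, -0.0, 90.1]
contact_force: [1.8, 0.2, 2.2]
finger_gap: 11.7
```

Request:
arm_command([
  [[0.006,-0.024,0,-0.001,0,0,0],[0.006,-0.049,-0.001,-0.005,0,0,0],[0.006,-0.073,-0.001,-0.011,0,0,0],[0.006,-0.097,-0.001,-0.0195,0,0,0],[0.006,-0.1195,-0.002,-0.03,0,0,0],[0.006,-0.141,-0.002,-0.043,0,0,0],[0.006,-0.161,-0.002,-0.0585,0,0,0],[0.006,-0.1795,-0.002,-0.0755,0,0,0]],
])

```text
time: 33.35
ee_pos: [517.8, 160.7, 235.2]
tcp_rot: [179.9, 0.0, 90.1]
contact_force: [6.3, -2.6, -2.1]
finger_gap: 11.5
```

Request:
arm_command([
  [[0.006,-0.0167,0,-0.019,0,0,0],[0.006,-0.031,0,-0.039,0,0,0],[0.006,-0.044,0,-0.061,0,0,0],[0.006,-0.054,0,-0.084,0,0,0],[0.006,-0.062,0,-0.1075,0,0,0],[0.006,-0.068,0,-0.132,0,0,0],[0.006,-0.0705,0,-0.15,0,0,0],[0.006,-0.0705,0,-0.15,0,0,0]],
])

```text
time: 34.15
ee_pos: [447.9, 160.8, 83.6]
tcp_rot: [-180.0, 0.0, 90.1]
contact_force: [3.0, -2.8, -1.1]
finger_gap: 11.4
```

Request:
arm_command([
  [[0.006,-0.0005,0,-0.008,0,0,0],[0.006,-0.001,0,-0.014,0,0,0],[0.006,-0.001,0,-0.016,0,0,0],[0.006,-0.001,0,-0.016,0,0,0]],
])

```text
time: 34.55
ee_pos: [447.0, 160.9, 68.9]
tcp_rot: [180.0, 0.0, 90.1]
contact_force: [1.4, -5.5, 0.0]
finger_gap: 11.5
```

Request:
arm_command([
  [[0.028,0,0,0,0,0,0],[0.028,0,0,0,0,0,0],[0.028,0,0,0,0,0,0],[0.028,0,0,0,0,0,0],[0.028,0,0,0.04,0,0,0],[0.028,0,0,0.08,0,0,0],[0.028,0,0,0.12,0,0,0],[0.028,0,0,0.16,0,0,0]],
])

```text
time: 35.35
ee_pos: [446.5, 161.1, 230.8]
tcp_rot: [-180.0, -0.0, 90.1]
contact_force: [0.8, -0.0, -0.2]
finger_gap: 27.8
```

```bash
python3 - <<'E'
from h import *
t=snap('top','t12'); s=snap('scene','s12')
c=lambda u,v:(155+(u-480)/6.04,165+(v-300)/6.0)
print('hub128',onz('top',*c(597,403),128),'ringc78',onz('top',*c(637,424),78))
for p in [(522,476),(550,455)]: print('fin',onz('top',*c(*p),82))
print('levertip118',onz('top',*c(593,512),118),'tail',onz('top',*c(606,355),118))
for X in [(588,359,78),(588,359,128)]: print(proj('top',X),proj('scene',X))
o=np.zeros((600,800,3),np.uint8)
o[:350,:400]=cv2.resize(t[165:215,152:209],(400,350),interpolation=3)
a,b=proj('scene',(588,359,100)).astype(int)
o[:350,400:]=cv2.resize(s[b-25:b+25,a-28:a+29],(400,350),interpolation=3); print(a,b)
o[350:,:333]=cv2.resize(t[140:260,190:350],(333,250),interpolation=3)
o[350:,400:733]=cv2.resize(s[130:250,170:330],(333,250),interpolation=3)
cv2.imwrite('pics/c12.png',o)
E
```

```text
hub128 [593.  365.4 128. ] ringc78 [590.  360.4  78. ]
fin [561.8 416.1  82. ]
fin [572.8 402.5  82. ]
levertip118 [539.7 367.8 118. ] tail [618.9 365.3 118. ]
[181.4 186.3] [211.4 159.5]
[176.4 183.9] [208.8 148.2]
210 154
```

View pics/c12.png

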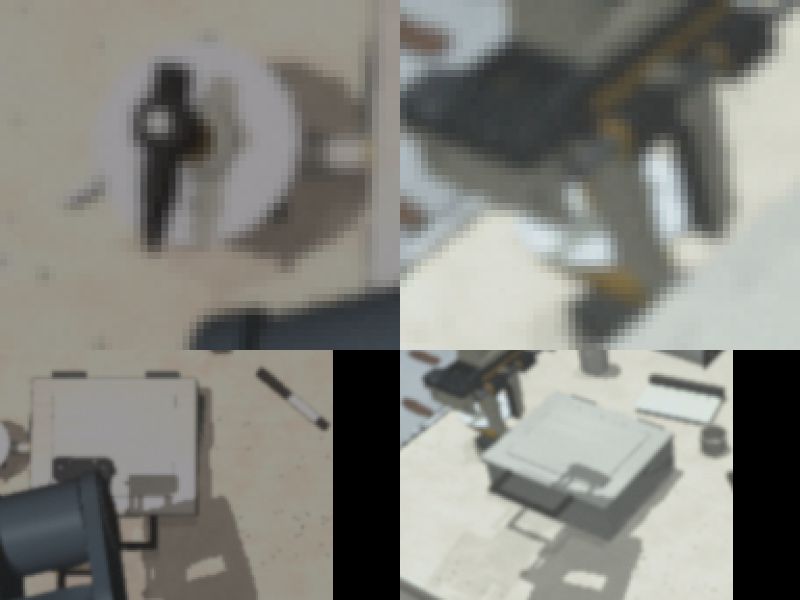

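The lid is shut flat (lower crops) and the table is unchanged. The fin is the dark stub at upper-left crop (68,205)–(103,183), outside the disc rim and 45–62 mm from the axis, as described. I'll refine its angle from averaged frames.

```bash
python3 - <<'E'
from h import *
fs=['top0','t3','t4','t5','t6','t7','t8','t10','t11','t12']
I=[cv2.imread(f'pics/{f}.png').astype(float) for f in fs]
A=np.median([i[160:220,145:215] for i in I],0)
big=cv2.resize(A,None,fx=6,fy=6,interpolation=cv2.INTER_CUBIC).clip(0,255).astype(np.uint8)
W=lambda u,v,z: onz('top',145+(u+.5)/6-.5,160+(v+.5)/6-.5,z)
hsv=cv2.cvtColor(big,cv2.COLOR_BGR2HSV); b=big.astype(int)
disk=((b[:,:,2]-b[:,:,0]<8)&(b.min(2)>120)).astype(np.uint8)
n,l,st,c=cv2.connectedComponentsWithStats(disk);k=1+np.argmax(st[1:,4]);print(st[k])
cn=max(cv2.findContours((l==k).astype(np.uint8),0,1)[0],key=cv2.contourArea)[:,0].astype(float)
P=np.array([W(u,v,78)[:2] for u,v in cn])
ctr=np.array([590,360.])
for _ in range(8):
    r=np.linalg.norm(P-ctr,axis=1); Q=P[(r>42)&(r<50)]
    s=np.linalg.lstsq(np.c_[2*Q,np.ones(len(Q))],(Q**2).sum(1),rcond=None)[0]; ctr=s[:2]
print('ring',ctr,np.sqrt(s[2]+ctr@ctr),len(Q),len(P))
g=cv2.cvtColor(big,cv2.COLOR_BGR2GRAY); bg=cv2.medianBlur(g,61)
pts=[];w=[]
for v in range(g.shape[0]):
  for u in range(0,130):
    p=W(u,v,82)[:2]-ctr; r=np.hypot(*p)
    if 49<r<62 and p[1]>15 and p[0]<5 and int(bg[v,u])-int(g[v,u])>12: pts.append(p);w.append(int(bg[v,u])-int(g[v,u]))
pts=np.array(pts);w=np.array(w);m=(pts*w[:,None]).sum(0)/w.sum()
print('fin n',len(w),'centroid',m,np.hypot(*m),'angle',np.degrees(np.arctan2(m[1],-m[0])))
big=cv2.resize(big,(700,600)); cv2.imwrite('pics/c13.png',big)
# lever dir
E
```

```text
[   96    61   202   175 13753]
ring [592.92574058 365.89018104] 45.274735102638594 463 869Traceback (most recent call last):
  File "<stdin>", line 21, in <module>
  File "<stdin>", line 6, in <lambda>
  File "h.py", line 12, in onz
    p,d=ray(n,u,v); return (p+d*(z-p[2])/d[2]).round(1)
        ~~~^^^^^^^
  File "h.py", line 10, in ray
    c,M,p=cam(n); d=M@np.array([(u-c['cx'])/c['fx'],(v-c['cy'])/c['fy'],1]); return p,d/np.linalg.norm(d)
          ~~~^^^
  File "h.py", line 7, in cam
    c=viewer.camera_info(n); o=c['orientation']
ValueError: time passes only in moves, steps and waits
```

```bash
sed -i 's/^def cam(n):/import functools\n@functools.lru_cache\ndef cam(n):/' h.py; python3 - <<'E'
from h import *
fs=['top0','t3','t4','t5','t6','t7','t8','t10','t11','t12']
A=np.median([cv2.imread(f'pics/{f}.png')[160:220,145:215].astype(float) for f in fs],0)
big=cv2.resize(A,None,fx=6,fy=6,interpolation=cv2.INTER_CUBIC).clip(0,255).astype(np.uint8)
W=lambda u,v,z: onz('top',145+(u+.5)/6-.5,160+(v+.5)/6-.5,z)
b=big.astype(int)
disk=((b[:,:,2]-b[:,:,0]<6)&(b.min(2)>125)).astype(np.uint8); disk[:,250:]=0
cn=max(cv2.findContours(disk,0,1)[0],key=cv2.contourArea)
hull=cv2.convexHull(cn)[:,0]
out=big.copy(); cv2.drawContours(out,[cn],-1,(0,0,255),1)
P=np.array([W(u,v,78)[:2] for u,v in cn[:,0]])
for c0 in [(590,360),(588,358)]:
    ctr=np.array(c0,float)
    for _ in range(15):
        r=np.linalg.norm(P-ctr,axis=1); Q=P[(r>43)&(r<49)]
        s=np.linalg.lstsq(np.c_[2*Q,np.ones(len(Q))],(Q**2).sum(1),rcond=None)[0]; ctr=s[:2]
    print('ring',ctr,np.sqrt(s[2]+ctr@ctr),len(Q),len(P))
q=proj('top',(*ctr,78)); cv2.circle(out,(int((q[0]-145+.5)*6),int((q[1]-160+.5)*6)),3,(0,255,0),-1)
g=cv2.cvtColor(big,cv2.COLOR_BGR2GRAY); bg=cv2.medianBlur(g,61); pts=[];w=[]
for v in range(150,270):
  for u in range(20,110):
    p=W(u,v,82)[:2]-ctr; r=np.hypot(*p); d=int(bg[v,u])-int(g[v,u])
    if 48<r<64 and d>12: pts.append(p);w.append(d);out[v,u]=(0,255,255)
pts=np.array(pts);w=np.array(w);m=(pts*w[:,None]).sum(0)/w.sum()
print('fin n',len(w),'centroid',m,np.hypot(*m),'angle',np.degrees(np.arctan2(m[1],-m[0])))
cv2.imwrite('pics/c13.png',np.hstack([big,out])[:, :])
E
```

```text
ring [592.57438191 365.45070383] 44.81111815444367 262 630
ring [592.57438191 365.45070383] 44.81111815444367 262 630
fin n 141 centroid [-28.38443957  50.28385735] 57.742035986417925 angle 60.555961544185536
```

```bash
python3 -c "
import cv2;i=cv2.imread('pics/c13.png');cv2.imwrite('pics/c13b.png',cv2.resize(i,(800,343)))"
```

```text
(no output)
```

View pics/c13b.png

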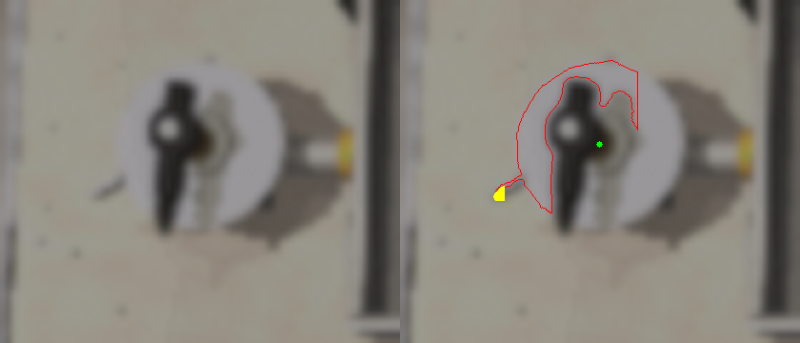

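The fin shows as a bright top edge with a dark side. It runs from panel (124,178) to (96,197) with the ring centre near (200,145), so it sits about 63° clockwise from the lever's shut direction. I'll go above the hub with the jaws across it, then rotate. The tool yaw goes from 180 to 117, which keeps the wrist in range.

Request:
arm_command([
  [[0.045,0.02,0.03,0,0,0,0.148],[0.045,0.04,0.06,0,0,0,0.296],[0.045,0.06,0.09,0,0,0,0.444],[0.045,0.08,0.12,0,0,0,0.592],[0.045,0.1,0.15,0,0,0,0.74],[0.045,0.12,0.18,0,0,0,0.888],[0.045,0.146,0.204,0,0,0,1.036],[0.045,0.146,0.204,0,0,0,1.184]],
])

```text
time: 36.25
ee_pos: [594.1, 367.3, 226.6]
tcp_rot: [-180.0, -0.1, 158.3]
contact_force: [0.4, -0.7, -0.7]
finger_gap: 45.0
```

Request:
arm_command([
  [[0.045,0,0,0,0,0,0.14],[0.045,0,0,0,0,0,0.28],[0.045,0,0,-0.02,0,0,0.375],[0.045,0,0,-0.04,0,0,0.375],[0.045,0,0,-0.06,0,0,0.375],[0.045,0,0,-0.06,0,0,0.375]],
])

```text
time: 36.85
ee_pos: [591.3, 364.4, 165.1]
tcp_rot: [-179.8, -0.3, 179.4]
contact_force: [0.2, -0.2, 0.5]
finger_gap: 45.1
```

```bash
python3 - <<'E'
from h import *
s=arm.state();print(s['ee_pos'],s['tcp_rot'],s['finger_gap'])
W=lambda u,v,z: onz('top',145+(u/.9524+.5)/6-.5,160+(v/.9524+.5)/6-.5,z)
for c in [(199.5,145),(202,145.5)]:
  C=W(*c,78);
  for f in [(111,186),(124,178),(96,197),(110,189)]:
    d=W(*f,84)-C; print(C[:2],f,d[:2],round(np.hypot(d[0],d[1]),1),round(np.degrees(np.arctan2(d[1],-d[0])),1))
E
```

```text
[591.34040432 364.36106046 165.11740534] [-179.84115188   -0.30450049  179.38024193] 45.10594881289091
[592.2 365.1] (111, 186) [-23.8  44.4] 50.4 61.8
[592.2 365.1] (124, 178) [-19.4  37.6] 42.3 62.7
[592.2 365.1] (96, 197) [-29.9  52.1] 60.1 60.1
[592.2 365.1] (110, 189) [-25.4  44.8] 51.5 60.4
[591.9 363.7] (111, 186) [-23.5  45.8] 51.5 62.8
[591.9 363.7] (124, 178) [-19.1  39. ] 43.4 63.9
[591.9 363.7] (96, 197) [-29.6  53.5] 61.1 61.0
[591.9 363.7] (110, 189) [-25.1  46.2] 52.6 61.5
```

Request:
arm_command([
  [[0.045,0.001,0.001,-0.03,0,0,0],[0.045,0.001,0.001,-0.055,0,0,0],[0.045,0.001,0.001,-0.058,0,0,0],[0.01,0.001,0.001,-0.058,0,0,0],[0.01,0.001,0.001,-0.058,0,0,0],[0.01,0.001,0.001,-0.058,0,0,0],[0.01,0.001,0.001,-0.058,0,0,0],[0.01,0.001,0.001,-0.058,0,0,0]],
], newtons=30)

```text
time: 37.65
ee_pos: [594.6, 368.5, 112.9]
tcp_rot: [179.7, 0.2, 179.4]
contact_force: [0.6, 11.3, -2.2]
finger_gap: 25.2
```

Request:
arm_command([
  [[0.01,0,0.002,0,0,0,0],[0.01,0,0.003,0,0,0,0],[0.01,0,0.003,0,0,0,0]],
])

```text
time: 37.95
ee_pos: [594.6, 368.7, 112.9]
tcp_rot: [-180.0, 0.1, 179.4]
contact_force: [-1.1, -4.9, 6.2]
finger_gap: 25.5
```

Request:
arm_command([
  [[0.01,0,-0.001,0,0,0,-0.135],[0.01,0,-0.001,0,0,0,-0.27],[0.01,0,-0.001,0,0,0,-0.405],[0.01,0,-0.001,0,0,0,-0.54],[0.01,0,-0.001,0,0,0,-0.675],[0.01,0,-0.001,0,0,0,-0.81],[0.01,0,-0.001,0,0,0,-0.945],[0.01,0,-0.001,0,0,0,-1.08]],
])

```text
time: 38.75
ee_pos: [594.7, 368.6, 112.8]
tcp_rot: [179.8, -0.0, 117.2]
contact_force: [0.5, 1.4, 5.8]
finger_gap: 25.6
```

Request:
arm_command([
  [[0.01,0,0,0,0,0,0],[0.045,0,0,0,0,0,0],[0.045,0,0,0,0,0,0],[0.045,0,0,0,0,0,0],[0.045,0,0,0.03,0,0,0],[0.045,0,0,0.07,0,0,0],[0.045,0,0,0.11,0,0,0],[0.045,-0.03,-0.03,0.13,0,0,0]],
])

```text
time: 39.55
ee_pos: [566.3, 340.0, 244.5]
tcp_rot: [179.6, -0.0, 117.6]
contact_force: [-0.4, -0.8, 0.4]
finger_gap: 45.0
```

Request:
arm_command([
  [[0.045,-0.03,-0.04,0.02,0,0,0],[0.045,-0.06,-0.08,0.02,0,0,0],[0.045,-0.09,-0.12,0.02,0,0,0],[0.045,-0.12,-0.16,0.02,0,0,0],[0.045,-0.14,-0.2,0.02,0,0,0],[0.045,-0.15,-0.24,0.02,0,0,0],[0.045,-0.15,-0.28,0.02,0,0,0],[0.045,-0.15,-0.32,0.02,0,0,0]],
])

```text
time: 40.35
ee_pos: [413.3, 16.6, 261.4]
tcp_rot: [180.0, 0.0, 117.5]
contact_force: [1.5, 0.5, 0.1]
finger_gap: 44.7
```

```bash
python3 - <<'E'
from h import *
s=arm.state();print(s['ee_pos'],s['tcp_rot'],s['finger_gap'])
t=snap('top','t14'); s=snap('scene','s14')
o=np.zeros((400,800,3),np.uint8)
o[:,:400]=cv2.resize(t[160:220,150:210],(400,400),interpolation=3)
a,b=proj('scene',(590,365,100)).astype(int); print(a,b)
o[:,400:]=cv2.resize(s[b-30:b+30,a-30:a+30],(400,400),interpolation=3)
cv2.imwrite('pics/c14.png',o)
E
```

```text
[413.31521294  16.64093831 261.42284118] [1.79959250e+02 2.77405429e-02 1.17533773e+02] 44.66283095518923
209 153
```

View pics/c14.png

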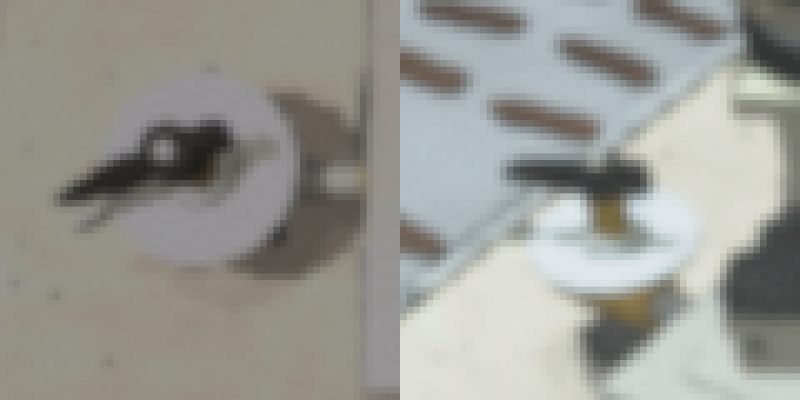

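```bash
cat > lev.py <<'E'
from h import *
def lever(f):
    g=cv2.cvtColor(cv2.imread(f'pics/{f}.png'),cv2.COLOR_BGR2GRAY)[160:220,150:205]
    m=(g<75).astype(np.uint8); n,l,st,c=cv2.connectedComponentsWithStats(m); k=1+np.argmax(st[1:,4])
    ys,xs=np.nonzero(l==k); P=np.array([onz('top',x+150,y+160,124)[:2] for x,y in zip(xs,ys)])
    c=P.mean(0); e,V=np.linalg.eigh(np.cov(P.T)); d=V[:,1]; d=d*np.sign(d@[-1,.3]); q=(P-c)@d
    print(f,'n',len(P),'c',c.round(1),'cw angle',np.degrees(np.arctan2(d[1],-d[0])).round(2),'ends',(c+d*q.max()).round(1),(c+d*q.min()).round(1))
E
python3 - <<'E'
from lev import *
for f in('top0','t11','t12','t14'): lever(f)
k=400/60
for u,v in[(78,228),(112,203),(90,218),(100,213)]:
    print('fin',onz('top',150+u/k-.5,160+v/k-.5,84)[:2])
# fin intensity profile: rays at radius r around ring centre, angle of min and max intensity
g=np.mean([cv2.cvtColor(cv2.imread(f'pics/{f}.png'),cv2.COLOR_BGR2GRAY).astype(np.float32) for f in('top0','t3','t5','t6','t7','t8','t11','t12')],0).astype(np.float32)
C=np.array([592.2,364.8])
for r in(50,53,56,59):
    A=np.arange(45,80,2.); q=np.array([proj('top',(C[0]-r*np.cos(np.radians(a)),C[1]+r*np.sin(np.radians(a)),84)) for a in A],np.float32)
    print(r,[int(x) for x in cv2.remap(g,q[:,0].copy()[None],q[:,1].copy()[None],1)[0]])
print(A)
E
```

```text
top0 n 124 c [584.  361.9] cw angle 5.17 ends [542.8 365.6] [615.6 359. ]
t11 n 121 c [583.7 361.9] cw angle 5.11 ends [542.8 365.6] [615.3 359.1]
t12 n 266 c [498.6 308.2] cw angle 84.42 ends [494.7 348.6] [502.  273.5]
t14 n 125 c [587.6 368. ] cw angle 70.72 ends [573.4 408.6] [598.  338.3]
fin [563.4 417.8]
fin [575.3 402.8]
fin [568.2 412.5]
fin [570.5 408.1]
50 [152, 151, 151, 150, 148, 140, 130, 121, 121, 128, 140, 148, 151, 151, 152, 152, 152, 151]
53 [152, 152, 152, 151, 149, 144, 134, 121, 120, 130, 141, 149, 151, 152, 152, 152, 151, 151]
56 [152, 152, 152, 151, 150, 145, 133, 124, 122, 132, 144, 149, 152, 152, 152, 152, 152, 152]
59 [152, 152, 152, 152, 151, 148, 141, 128, 130, 137, 146, 150, 151, 152, 152, 152, 152, 152]
[45. 47. 49. 51. 53. 55. 57. 59. 61. 63. 65. 67. 69. 71. 73. 75. 77. 79.]
```

```bash
cat > m.py <<'E'
from h import *
def avg(fs): return np.mean([cv2.imread(f'pics/{f}.png').astype(np.float32) for f in fs],0)
def samp(g,Q): 
    q=np.array([proj('top',p) for p in Q],np.float32); return cv2.remap(g,q[:,0].copy()[None],q[:,1].copy()[None],cv2.INTER_CUBIC)[0]
def lev(g,a0,C,z=124,rs=range(18,48,3)):
    a=np.radians(a0); d=np.array([-np.cos(a),np.sin(a)]); n=np.array([d[1],-d[0]]); s=np.arange(-16,16.1,.5); out=[]
    for r in rs:
        v=samp(g,[(*(C+d*r+n*k),z) for k in s]); w=np.clip(100-v,0,None); out.append((w*s).sum()/w.sum())
    p=np.polyfit(list(rs),out,1); return a0-np.degrees(np.arctan(p[0])),p[1],np.round(out,1)
E
python3 - <<'E'
from m import *
A=avg(['top0','t3','t5','t6','t7','t8','t11']); g0=A.mean(2); g1=avg(['t14']).mean(2)
bl=A[:,:,2]-A[:,:,0]   # red-blue: disc ~0, bench >0
C=np.array([592.2,364.8])
for it in range(4):
    E=[]
    for a in np.arange(0,360,4):
        d=np.array([np.cos(np.radians(a)),np.sin(np.radians(a))]); r=np.arange(36,56,.5)
        v=samp(bl,[(*(C+d*k),78) for k in r]); gr=np.gradient(v); k=gr[2:-2].argmax()+2
        if gr[k]>.6: 
            w=gr[k-2:k+3].clip(0);E.append((C+d*(r[k-2:k+3]@w)/w.sum()).tolist()+[a])
    E=np.array(E); P=E[:,:2]; ok=np.ones(len(P),bool)
    for _ in range(5):
        s=np.linalg.lstsq(np.c_[2*P[ok],np.ones(ok.sum())],(P[ok]**2).sum(1),rcond=None)[0]; c=s[:2]; R=np.sqrt(s[2]+c@c); e=abs(np.linalg.norm(P-c,axis=1)-R); ok=e<max(1.2,1.5*np.median(e))
    C=c; print('ring',C.round(2),R.round(2),ok.sum(),len(P),e[ok].std().round(2))
print('angles used',E[ok,2].astype(int).tolist())
for z in(80,84):
  for r in(50,53,56,59):
    an=np.arange(45,78,.5);v=samp(g0,[(C[0]-r*np.cos(np.radians(a)),C[1]+r*np.sin(np.radians(a)),z) for a in an]);w=np.clip(v.max()-6-v,0,None);print(z,r,((w*an).sum()/w.sum()).round(2))
for a0 in(3,6): print('init',lev(g0,a0,C))
for a0 in(62,66): print('now',lev(g1,a0,C))
E
```

```text
ring [592.39 364.57] 46.18 65 85 0.33
ring [592.15 364.49] 46.18 64 86 0.32
ring [592.16 364.91] 46.05 61 84 0.3
ring [592.21 364.36] 46.13 66 86 0.3
angles used [0, 8, 16, 20, 24, 28, 32, 36, 48, 52, 56, 60, 68, 72, 76, 80, 84, 88, 92, 100, 104, 108, 112, 120, 124, 128, 132, 136, 140, 144, 148, 152, 156, 164, 168, 176, 180, 184, 188, 192, 200, 204, 208, 212, 216, 220, 236, 240, 244, 248, 252, 260, 264, 276, 280, 288, 292, 300, 304, 308, 312, 320, 324, 348, 352, 356]
80 50 61.63
80 53 61.31
80 56 61.43
80 59 61.27
84 50 60.1
84 53 60.27
84 56 60.3
84 59 60.27
init (np.float64(0.40469345424338155), np.float64(-1.7290074661317794), array([-1. , -0.6, -0.5, -0.6, -0.5, -0.4, -0.2,  0.2,  0.3,  0.3]))
init (np.float64(6.8404020930302805), np.float64(-1.410439469243981), array([-1.5, -1.6, -1.8, -2. , -2. , -2.1, -2. , -1.8, -1.9, -2.1]))
now (np.float64(54.72756011042555), np.float64(-2.586625709858543), array([-0.1,  0.2,  0.3,  0.5,  1. ,  1.9,  2.3,  2.5,  2.7,  3. ]))
now (np.float64(62.441020352050366), np.float64(-2.672963454072), array([-1.4, -1.3, -1.4, -1.4, -1. , -0.2, -0. , -0.1, -0.2, -0.1]))
```

The ring fit is solid (radius 46.1 mm, centre (592.2,364.5)) and puts the fin at about 60.8° clockwise from -x in the world. The lever images read a few degrees past that. I'll set the angle mechanically: grip the pointed half of the bar across its flats with the tool yaw at 119.2°, placed from the axis the hub grip revealed at (594.7,368.6).

Request:
arm_command([
  [[0.045,0.02,0.045,0,0,0,0.01],[0.045,0.04,0.09,0,0,0,0.02],[0.045,0.06,0.135,0,0,0,0.03],[0.045,0.08,0.18,0,0,0,0.03],[0.045,0.1,0.225,0,0,0,0.03],[0.045,0.12,0.27,0,0,0,0.03],[0.045,0.14,0.315,0,0,0,0.03],[0.045,0.165,0.355,-0.02,0,0,0.03]],
])

```text
time: 41.25
ee_pos: [578.8, 375.9, 243.7]
tcp_rot: [179.7, -0.0, 119.3]
contact_force: [0.7, -0.7, 0.7]
finger_gap: 45.3
```

Request:
arm_command([
  [[0.04,0.005,0.018,-0.02,0,0,0],[0.04,0.005,0.018,-0.04,0,0,0],[0.04,0.005,0.018,-0.06,0,0,0],[0.04,0.005,0.018,-0.08,0,0,0],[0.04,0.005,0.018,-0.08,0,0,0],[0.04,0.005,0.018,-0.08,0,0,0]],
])

```text
time: 41.85
ee_pos: [583.1, 390.6, 161.9]
tcp_rot: [-180.0, -0.0, 119.2]
contact_force: [0.7, 1.2, -0.3]
finger_gap: 40.2
```

Request:
arm_command([
  [[0.04,0,-0.001,-0.03,0,0,0],[0.04,0,-0.001,-0.05,0,0,0],[0.04,0,-0.001,-0.053,0,0,0],[0.04,0,-0.001,-0.053,0,0,0],[0.004,0,-0.001,-0.053,0,0,0],[0.004,0,-0.001,-0.053,0,0,0],[0.004,0,-0.001,-0.053,0,0,0],[0.004,0,-0.001,-0.053,0,0,0]],
], newtons=20)

```text
time: 42.65
ee_pos: [583.7, 389.5, 109.2]
tcp_rot: [179.9, -0.0, 119.2]
contact_force: [2.1, 3.6, -0.0]
finger_gap: 12.6
```

Request:
arm_command([
  [[0.004,0,0,0,0,0,0],[0.004,0,0,0,0,0,0],[0.004,0,0,0,0,0,0]],
])

```text
time: 42.95
ee_pos: [583.4, 389.4, 109.1]
tcp_rot: [180.0, -0.0, 119.2]
contact_force: [-1.8, 1.1, 5.5]
finger_gap: 11.8
```

```bash
python3 - <<'E'
from h import *
s=arm.state()
for k in('ee_pos','tcp_rot','contact_force','ft_torque','finger_gap'): print(k,np.round(s[k],2))
E
```

```text
ee_pos [583.4  389.39 109.12]
tcp_rot [ 1.7996e+02 -1.0000e-02  1.1923e+02]
contact_force [-1.79  1.06  5.49]
ft_torque [ 0.18  0.12 -0.1 ]
finger_gap 11.79
```

Request:
arm_command([
  [[0.04,0,0,0,0,0,0],[0.04,0,0,0,0,0,0],[0.04,0,0,0,0,0,0],[0.04,0,0,0,0,0,0],[0.04,0,0,0.03,0,0,0],[0.04,0,0,0.07,0,0,0],[0.04,0,0,0.11,0,0,0],[0.04,-0.03,-0.03,0.13,0,0,0]],
])

```text
time: 43.75
ee_pos: [555.7, 361.1, 241.9]
tcp_rot: [179.6, -0.0, 119.3]
contact_force: [1.3, 0.3, -0.1]
finger_gap: 39.9
```

Request:
arm_command([
  [[0.045,-0.03,-0.045,0.02,0,0,0],[0.045,-0.05,-0.09,0.02,0,0,0],[0.045,-0.07,-0.135,0.02,0,0,0],[0.045,-0.09,-0.18,0.02,0,0,0],[0.045,-0.11,-0.225,0.02,0,0,0],[0.045,-0.13,-0.27,0.02,0,0,0],[0.045,-0.14,-0.315,0.02,0,0,0],[0.045,-0.14,-0.36,0.02,0,0,0]],
])

```text
time: 44.55
ee_pos: [411.8, -2.4, 258.8]
tcp_rot: [180.0, 0.0, 119.2]
contact_force: [1.7, -0.1, 0.6]
finger_gap: 44.9
```

```bash
sed -i 's/return a0-np/return a0+np/' m.py; python3 - <<'E'
from m import *
t=snap('top','t15'); s=snap('scene','s15')
C=np.array([592.2,364.5]); g=t.astype(np.float32).mean(2); g0=avg(['top0','t3','t5','t6','t7','t8','t11']).mean(2); g1=avg(['t14']).mean(2)
for n,G,a in(('init',g0,5),('first',g1,66),('now',g,64)):
    for z in(118,128): print(n,z,lev(G,a,C,z))
# scene check: where a tip 50 mm out at z 118 and fin end (60mm, z 84) at 60.8 should be seen
d=np.array([-np.cos(np.radians(60.8)),np.sin(np.radians(60.8))])
for n in('top','scene'): print(n,proj(n,(*(C+50*d),118)),proj(n,(*(C+60*d),84)),proj(n,(*C,118)))
o=np.zeros((400,800,3),np.uint8)
o[:,:400]=cv2.resize(t[160:220,150:210],(400,400),interpolation=3)
o[:,400:]=cv2.resize(s[123:183,179:239],(400,400),interpolation=3)
cv2.imwrite('pics/c15.png',o)
E
```

```text
init 118 (np.float64(5.527797785213301), np.float64(0.19354962279033847), array([0.3, 0.5, 0.5, 0.3, 0.4, 0.3, 0.5, 0.7, 0.7, 0.6]))
init 128 (np.float64(5.181734408842283), np.float64(-2.874426442490696), array([-2.7, -2.7, -2.8, -2.9, -3. , -2.9, -2.9, -2.7, -2.6, -2.7]))
first 118 (np.float64(69.39799681967688), np.float64(-1.104231338509117), array([0.1, 0.3, 0.2, 0.1, 0.3, 1. , 1.6, 1.4, 1.3, 1.4]))
first 128 (np.float64(69.39691333910946), np.float64(-3.648563431581211), array([-2.4, -2.4, -2.5, -2.4, -1.9, -1.2, -1.3, -1.4, -1.2, -1.1]))
now 118 (np.float64(63.10861068555056), np.float64(0.306462286902149), array([-0.2,  0.1,  0.1, -0.1, -0. , -0.1, -0.3, -0.5, -0.5, -0.3]))
now 128 (np.float64(62.69195153901028), np.float64(-2.236306479048007), array([-2.8, -2.6, -2.8, -2.8, -2.7, -3. , -3.1, -3.3, -3.1, -3.3]))
top [160.7 190.8] [161.5 193.9] [175.7 183. ]
scene [194.9 149.3] [194.2 157. ] [208.9 149.4]
```

View pics/c15.png

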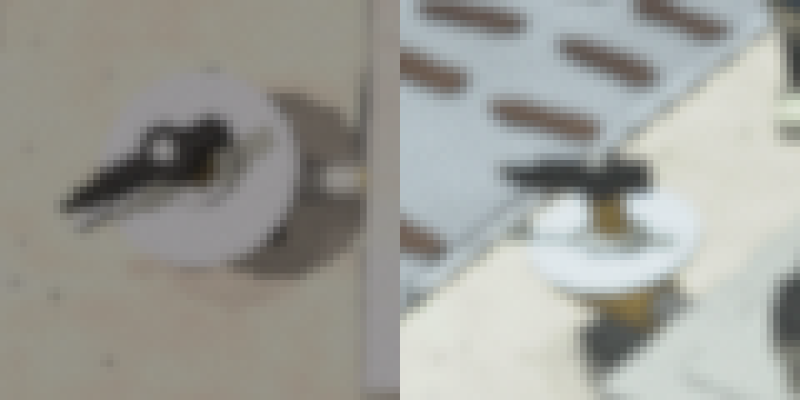

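The bar grip turned the lever back by about 6°. It now lies over the fin, with the tip at crop (62,208) and the fin at (80,225) below it. The gripper reads 60.8° and the image about 63°, against the fin's 60.8°. One last overall look before handing in.

```bash
python3 - <<'E'
from h import *
a=cv2.imread('pics/top0.png');t=cv2.imread('pics/t15.png')
for n,(x0,y0,x1,y1) in dict(timer=(383,188,410,215),marker=(310,145,350,180),mat=(415,190,450,248),purple=(455,190,482,245),lid=(204,150,288,200)).items():
    print(n,cv2.absdiff(a,t)[y0:y1,x0:x1].mean().round(2))
cv2.imwrite('pics/f.png',cv2.resize(t[120:260,140:500],(800,311)))
E
```

```text
timer 1.92
marker 1.83
mat 1.67
purple 1.86
lid 1.89
```

View pics/f.png

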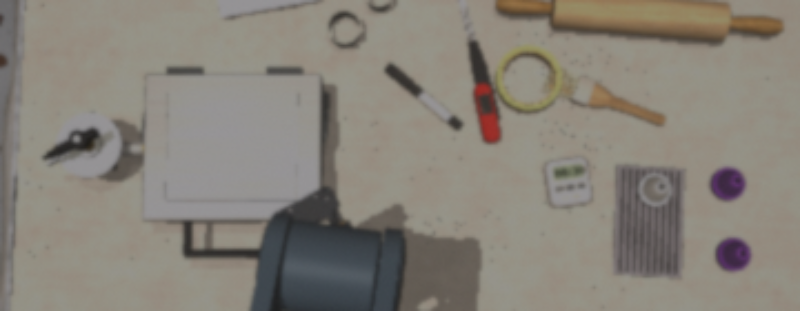

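The lid at (233,145) is shut exactly as at the start. The timer (568,182), marker (423,96), mat nozzle (656,188) and purple pair haven't moved, and no cones are left outside. Handing in.

```bash
python3 -c "
from cell import arm
print(arm.hand_in())"
```

```text
the job is handed in; nothing more can be done
None
```

I finished the job in the order asked and handed it in at about 45 s of the 210 s; no verdict was reported.

- **Lid and white nozzle:** I raised the lid to its stop and the struts held it there. The chest held no white nozzle, so there was none to take out; the one on the mat stayed put.
- **Steel nozzles:** All five stood to the right of the chest and all five went in. The last picture before closing shows them inside, below the rim.
- **One nozzle shifted:** The fourth one ended a few cm from where I set it down, near the front-left corner but still inside. The grip reading had also changed while I held it.
- **Lid shut, then valve:** I shut the lid, then turned the valve lever clockwise. My first turn overshot by about 6°, so I corrected it by gripping the lever across its flat sides.

**Last checks:**
- **Unmoved items:** The lid is shut as at the start. The timer, marker, mat nozzle and purple look-alikes are unmoved.
- **Lever angle:** The readings disagree slightly. The fin measures about 60.8° clockwise. The gripper's angle when I let go puts the lever at about 60.8°, but the picture puts it at about 63°. It could be up to about 2° past the fin.
- **Camera offset:** The valve axis from the camera was about 4–5 mm off where the gripper found it. I placed the grip by the gripper's position and took the fin's angle from the picture.

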